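# Change over the carriers in the EPROM eraser

## Robot

A 6-joint arm with a two-finger parallel gripper is mounted at the origin on the work surface. World frame = base frame: x ahead of the robot, y to its left, z up, the work surface at z = 0. Lengths are in m, angles in rad, forces in N, time in s.
With the tool pointing down it reaches from about 0.375 to 0.9 m from the base axis. Payload 3.1 kg.
Tool frame: the origin (TCP) lies at the very end of the fingers, on their centre line; the grasp point (between the pads) lies 19 mm behind it; z points along the fingers, y is the line along which they close (so a half turn about z gives the same grasp; the last joint's range is limited). The gripper opens to 85 mm and grips with 20 to 120 N. Pads are 22 mm wide; open, the fingers measure 114 mm over their backs; the gripper's body (76 mm by 85 mm) begins 54 mm behind the grasp point. The pads swing forward as they close: fully open they stand 13 mm farther back than shut.
Start: joints at [-1.45, 0.527, 1.433, -0, 1.181, -0.178], TCP at [0.184, -0.597, 0.196] pointing down, gripper open.
Joint ranges: [-3.08, 3.08], [-0.75, 2.2], [0.22, 2.44], [-1.43, 4.57], [0, 2.65], [-2.85, 2.85]. Speed limits (rad/s): [2.79, 2.79, 3.14, 3.14, 3.14, 3.14].

## Interface

Orientations are given as a unit quaternion [x, y, z, w].
In Python, from station import telemetry, snapshot, ticket gives the robot as it stands.
- The arm moves only by the tool move_arm, never from a script. Its argument "commands" is text: rows parted by semicolons, each of 7 numbers parted by spaces: the shift along the tool's x, y, z in mm, then the turn, a rotation vector about the tool's x, y, z in degrees, then the opening, from -1 (shut) to 1 (fully open). A call has exactly 5 rows; each row is the pose to reach, as a shift and turn from the pose commanded when the call began, along the tool's axes at that moment; what a row does not reach only later rows make up. A row lasts 1/8 s, in which the tool goes at most 62.5 mm and 10.7 degrees, less where a joint would pass 70% of its speed; a pose out of reach is approached as far as the arm can. A call with a gripper value outside its range is refused whole. The fingers move at their own pace and stop on an object; "grip_force" is the grip in N (left out, the last holds). Time passes only in rows, so rows that repeat a pose let the fingers close, or fill a call up. It gives the time, the measured TCP pose, the force, the opening and the grip force at its end, in the units of the state.
- telemetry.sense(): the state, without advancing time (a new reading comes with each control period).
- snapshot(name): name is "scene" or "side" or "wrist"; returns a dict with "image" (384x512x3 uint8, red, green, blue), "fx", "fy", "cx", "cy" (pixels), "k1" (the pictures are not rectified: a ray, as slopes to the right and down, at radius r is drawn at 1 + k1 r^2 times it, then the intrinsics apply), "pose" (4x4, takes a point from camera to world coordinates). Camera axes: x right, y down, z forward; pixel columns grow to the right and rows downward; lengths in m; the calibration is good to about 2 mm. A picture is of the moment at which its call begins. There is no depth.
- ticket.sign_off(): hands the job in; it is judged then, once.
The state is a dict: "t": time; "q": joint angles; "qd": joint speeds; "tau": joint torques, N m; "tcp_pos": TCP position; "tool_rot": TCP orientation; "force": force on the tool from outside, world axes, zero at the start; "ft_torque": the same for the moment, N m; "finger_gap": opening from 0.0 (shut) to 1.0 (fully open); "gripper_force": force on a finger pad.
Only numpy, scipy, OpenCV 4.12 (cv2) and the standard library are available. Lean on these libraries where they do the work, as an engineer would, in place of code of your own. Each camera call takes 0.05 s, during which the arm holds its last target. There are 200 camera calls.

## Task

Change over the EPROM eraser: slide its steel door fully open, take every carrier that is in the chamber out and lay it flat, rib up, inside the grey tray, and seat every carrier waiting on the cork top flat in a pocket of its own in the chamber, nose in the nose slot. With all of them in place, slide the door fully shut against its stop, and leave the mug, mouse, tin and fuse puller where they are.

Things in the scene. Friction and masses are not known exactly. Their poses are not given: they have to be found in the camera images.
- eraser: fixed beige metal eraser box, 270 mm (x) by 260 mm (y), 83 mm high, door tracks along its two y sides to 93 mm. Origin: centre of its underside. The lamp chamber is its front (-x) half: a well 120 mm (x) by 240 mm (y) centred at x = -65 mm, its bottom an aluminium fixture with three pockets; the rear half is closed.
- door (a joint): steel door sliding on top of the eraser along the eraser's +x: 0 m = shut against its stop (chamber covered), 0.125 m = fully open against the other stop (over the rear half). Friction of a few N; stays where it is left. Underside 84 mm above the desk, 4 mm above the rib of a seated carrier; an unseated carrier stops it.
- door_handle (a point): grip point on the door's upright steel handle flange (12 mm thick along the eraser's x, 90 mm long along its y, rising from 88 mm to 118 mm above the desk; this point is its centre line at 113 mm). Moves with the door.
- pocket1 (a point): centre of the floor of pocket 1 of the three in the chamber, 40 mm above the desk, in a row 75 mm apart along the eraser's y. Each pocket is 10 mm deep, shaped like a carrier's base with 2 mm to spare all round, its narrow nose slot towards the eraser's +x; a seated carrier's origin lies at this point, its x along the eraser's x.
- pocket2 (a point): centre of the floor of pocket 2 of the three in the chamber, 40 mm above the desk, in a row 75 mm apart along the eraser's y. Each pocket is 10 mm deep, shaped like a carrier's base with 2 mm to spare all round, its narrow nose slot towards the eraser's +x; a seated carrier's origin lies at this point, its x along the eraser's x.
- pocket3 (a point): centre of the floor of pocket 3 of the three in the chamber, 40 mm above the desk, in a row 75 mm apart along the eraser's y. Each pocket is 10 mm deep, shaped like a carrier's base with 2 mm to spare all round, its narrow nose slot towards the eraser's +x; a seated carrier's origin lies at this point, its x along the eraser's x.
- wait1: carrier waiting on the cork top at the start (may be absent): black plastic, 95 to 185 g. Base 14 mm thick: wide part x -42..+18 mm, 54 mm wide; nose x +18..+42, 26 mm wide. Grip rib across it at x = 0: 14 mm thick along x, 44 mm long along y, its top 40 mm above the underside. Grey chip on the wide part. Origin: underside centre below the rib; z up. All carriers are alike.
- wait2: carrier waiting on the cork top at the start (may be absent): black plastic, 95 to 185 g. Base 14 mm thick: wide part x -42..+18 mm, 54 mm wide; nose x +18..+42, 26 mm wide. Grip rib across it at x = 0: 14 mm thick along x, 44 mm long along y, its top 40 mm above the underside. Grey chip on the wide part. Origin: underside centre below the rib; z up. All carriers are alike.
- wait3: carrier waiting on the cork top at the start (may be absent): black plastic, 95 to 185 g. Base 14 mm thick: wide part x -42..+18 mm, 54 mm wide; nose x +18..+42, 26 mm wide. Grip rib across it at x = 0: 14 mm thick along x, 44 mm long along y, its top 40 mm above the underside. Grey chip on the wide part. Origin: underside centre below the rib; z up. All carriers are alike.
- done1: carrier in a chamber pocket at the start (may be absent): black plastic, 95 to 185 g. Base 14 mm thick: wide part x -42..+18 mm, 54 mm wide; nose x +18..+42, 26 mm wide. Grip rib across it at x = 0: 14 mm thick along x, 44 mm long along y, its top 40 mm above the underside. Grey chip on the wide part. Origin: underside centre below the rib; z up. All carriers are alike.
- done2: carrier in a chamber pocket at the start (may be absent): black plastic, 95 to 185 g. Base 14 mm thick: wide part x -42..+18 mm, 54 mm wide; nose x +18..+42, 26 mm wide. Grip rib across it at x = 0: 14 mm thick along x, 44 mm long along y, its top 40 mm above the underside. Grey chip on the wide part. Origin: underside centre below the rib; z up. All carriers are alike.
- done3: carrier in a chamber pocket at the start (may be absent): black plastic, 95 to 185 g. Base 14 mm thick: wide part x -42..+18 mm, 54 mm wide; nose x +18..+42, 26 mm wide. Grip rib across it at x = 0: 14 mm thick along x, 44 mm long along y, its top 40 mm above the underside. Grey chip on the wide part. Origin: underside centre below the rib; z up. All carriers are alike.
- tray: fixed open grey plastic tray, 130 mm along its x, 220 mm along its y, walls 5 mm thick and 16 mm high, floor 5 mm thick. Origin: centre of its underside.
- mug: chipped white ceramic mug, 92 mm high, 82 mm across, origin at the centre of its underside; bystander
- mouse: cream plastic computer mouse, 104 x 62 x 32 mm, origin at the centre of its underside; bystander
- tin: round brass tip-tinner tin, 68 mm across, 26 mm high, origin at the centre of its underside; bystander
- puller: red nylon fuse puller lying flat, 130 mm long, 12 mm high, origin on its underside near the middle; bystander
Things that resemble listed ones, but are neither listed nor needed, are in the scene too. Leave any blue or red look-alike of the wait2 alone.

How it is judged:
By the outcome, as a careful person would: the job done as asked, in the order asked, and still so for the second after the job is handed in, with the robot touching nothing.
Of done1, done2, done3 only 2 to 3 are there at a start; the rules pass over those that are not, and their reading is None.
Of wait1, wait2, wait3 only 2 to 3 are there at a start; the rules pass over those that are not, and their reading is None.
At some moment in a run one of wait1, wait2, wait3 may be knocked a few centimetres aside while the robot is not near it.
Once in a run the grip may slacken for a moment while it holds something.
It also fails if it takes over 210 s, if anything falls off the work surface, if the arm or the gripper's body presses on something with over 40 N, if the wrist force passes 120 N, or if a joint passes its speed limit or range.

## Working session

There is one attempt and no reset: what is moved stays moved. The work goes in short steps, Python scripts to look and compute and a tool call to move; the robot and the scene stay as the last step left them, time stands still between calls to the robot, and variables do not carry over. Pictures are saved under pics/ and viewed, at most 14 in all, crops included, and the job is handed in when it is done.

Besides the shell and the picture viewer there is one more tool, called after ">>>" by a JSON object that holds its "fn" and its "kwargs", one argument or row to a line. move_arm: Moves the arm, as the interface text tells. Its arguments: {"type":"object","properties":{"commands":{"type":"string"},"grip_force":{"type":"number"}},"required":["commands"]}

```bash
ls; mkdir -p pics; cat > h.py <<'E'
import numpy as np, cv2
from station import telemetry, snapshot, ticket
def snap(n,f=None):
    s=snapshot(n)
    if f: cv2.imwrite('pics/'+f,s['image'][:,:,::-1])
    return s
def ray(s,u,v):
    xd=np.array([(u-s['cx'])/s['fx'],(v-s['cy'])/s['fy']]); x=xd.copy()
    for _ in range(30): x=xd/(1+s['k1']*(x@x))
    P=np.array(s['pose']); d=P[:3,:3]@np.array([x[0],x[1],1]); return P[:3,3],d
def onz(s,u,v,z):
    o,d=ray(s,u,v); return o+d*(z-o[2])/d[2]
def proj(s,p):
    P=np.array(s['pose']); c=P[:3,:3].T@(np.array(p)-P[:3,3]); x=c[:2]/c[2]; x=x*(1+s['k1']*(x@x))
    return s['fx']*x[0]+s['cx'],s['fy']*x[1]+s['cy']
E
python3 - <<'E'
from h import *
import pickle
a=snap('scene');b=snap('side')
pickle.dump((a,b),open('s0.pkl','wb'))
for n,s in(('scene',a),('side',b)):
    cv2.imwrite(f'pics/{n}0.png',cv2.resize(s['image'][:,:,::-1],(800,600)))
    print(n,s['fx'],s['k1'],np.round(s['pose'],3).tolist())
print(telemetry.sense())
E
```

```text
pics
scene 436.14215352145857 -0.12094681106144824 [[0.464, 0.738, -0.491, 1.175], [0.886, -0.379, 0.268, -0.346], [0.012, -0.559, -0.829, 1.128], [0.0, 0.0, 0.0, 1.0]]
side 460.57406158035394 -0.08214779940987862 [[-0.99, -0.105, 0.098, 0.41], [-0.143, 0.669, -0.729, 1.096], [0.01, -0.736, -0.677, 1.137], [0.0, 0.0, 0.0, 1.0]]
{'t': 0.1, 'q': array([-1.45047608e+00,  5.28397017e-01,  1.43376895e+00, -2.34169749e-05,
        1.18141547e+00, -1.78474158e-01]), 'qd': array([ 4.60788552e-04, -2.71341031e-03, -2.95879958e-03, -9.00409803e-04,
        1.31359540e-04,  3.31721522e-05]), 'tau': array([ 1.57689246e-04, -4.43302310e+01, -1.78586859e+01, -2.72529151e-04,
        3.81965510e-03,  1.83056693e-05]), 'tcp_pos': array([ 0.18392942, -0.59657389,  0.19491858]), 'tool_rot': array([ 9.88859827e-01,  1.48846409e-01,  1.80868689e-05, -9.94289519e-04]), 'force': array([-0.79567271, -0.83887249, -0.24592785]), 'ft_torque': array([ 0.02583758, -0.05321919, -0.07107072]), 'gripper_force': 0.0, 'finger_gap': 0.9965993905671156}
```

View pics/scene0.png

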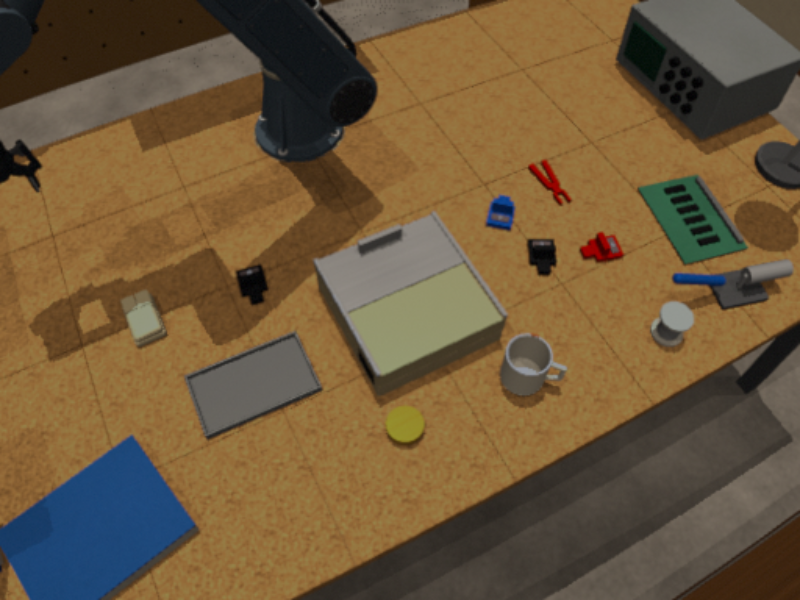

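View pics/side0.png

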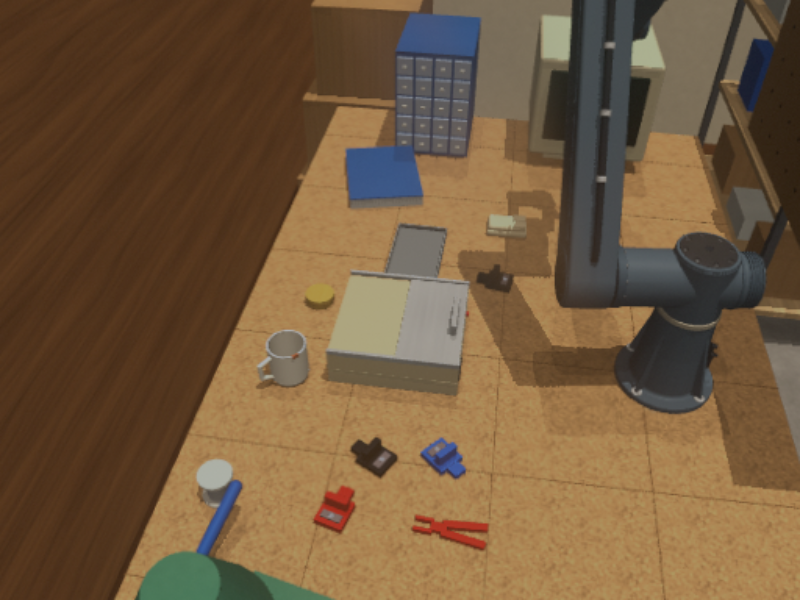

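Scene view (800x600): eraser with shut door, handle at (380,238), tray at (253,384). The black carriers are at (252,283) and (542,253). The blue (501,212) and red (603,247) look-alikes stay put. Side view shows the same two black carriers, at (495,278) and (373,457).

```bash
python3 - <<'E'
from h import *
import pickle
a,b=pickle.load(open('s0.pkl','rb'))
k=.64
for n,s,pts in (('scene',a,dict(NL=(316,263),NR=(433,216),FR=(505,318),FL=(377,383))),('side',b,dict(NL=(468,277),FL=(352,273),FR=(330,352),NR=(466,362)))):
    for q,(u,v) in pts.items(): print(n,q,onz(s,u*k,v*k,.093).round(3))
for n,s,h in(('scene',a,(380,237)),('side',b,(456,314))): print('handle',n,onz(s,h[0]*k,h[1]*k,.118).round(3))
for q,(u,v) in dict(a=(187,384),b=(296,336),c=(320,382),d=(208,432)).items(): print('tray',q,onz(a,u*k,v*k,.016).round(3))
for n,s in(('scene',a),('side',b)):
    hsv=cv2.cvtColor(s['image'],cv2.COLOR_RGB2HSV)
    m=((s['image'].max(2)<55)).astype(np.uint8)
    nn,l,st,c=cv2.connectedComponentsWithStats(m)
    for i in range(1,nn):
        if 60<st[i,4]<900: print(n,'black',st[i].tolist(),(c[i]/k).round(),onz(s,*c[i],.015).round(3))
E
```

```text
scene NL [ 0.447 -0.138  0.093]
scene NR [0.448 0.112 0.093]
scene FR [0.711 0.113 0.093]
scene FL [ 0.72  -0.146  0.093]
side NL [ 0.438 -0.154  0.093]
side FL [ 0.699 -0.127  0.093]
side FR [0.693 0.123 0.093]
side NR [0.421 0.109 0.093]
handle scene [ 0.465 -0.012  0.118]
handle side [ 0.452 -0.001  0.118]
tray a [ 0.533 -0.438  0.016]
tray b [ 0.531 -0.223  0.016]
tray c [ 0.638 -0.221  0.016]
tray d [ 0.638 -0.434  0.016]
scene black [0, 90, 26, 32, 437] [ 17. 163.] [-0.196 -0.635  0.015]
scene black [498, 92, 14, 18, 81] [791. 158.] [0.62  1.007 0.015]
scene black [483, 99, 29, 22, 138] [774. 177.] [0.646 0.918 0.015]
scene black [445, 115, 30, 41, 77] [718. 213.] [0.667 0.714 0.015]
scene black [230, 148, 26, 13, 86] [380. 241.] [0.401 0.016 0.015]
scene black [446, 150, 15, 8, 64] [708. 240.] [0.713 0.639 0.015]
scene black [338, 153, 18, 23, 275] [541. 256.] [0.586 0.293 0.015]
scene black [152, 169, 20, 26, 335] [252. 284.] [ 0.381 -0.255  0.015]
scene black [471, 172, 19, 18, 161] [749. 285.] [0.843 0.638 0.015]
scene black [453, 182, 38, 16, 79] [729. 298.] [0.847 0.576 0
[... 198 characters left out ...]
647 -0.336  0.015]
scene black [359, 291, 16, 16, 100] [570. 467.] [0.978 0.089 0.015]
scene black [431, 327, 81, 57, 119] [732. 558.] [1.238 0.237 0.015]
side black [387, 0, 7, 27, 158] [609.  20.] [-0.025 -2.049  0.015]
side black [405, 0, 20, 26, 294] [643.  16.] [-0.179 -2.137  0.015]
side black [447, 0, 30, 92, 396] [721.  66.] [-0.425 -1.654  0.015]
side black [472, 26, 17, 44, 345] [750.  74.] [-0.525 -1.608  0.015]
side black [384, 31, 8, 39, 223] [606.  78.] [ 0.031 -1.451  0.015]
side black [401, 49, 15, 45, 417] [635. 107.] [-0.055 -1.239  0.015]
side black [382, 74, 8, 38, 222] [602. 145.] [ 0.076 -0.954  0.015]
side black [378, 117, 9, 51, 264] [597. 219.] [ 0.114 -0.543  0.015]
```

>>> {"fn": "move_arm", "kwargs": {
  "commands": "44 -28 -30 0 0 -10 1;88 -56 -60 0 0 -20 1;132 -84 -90 0 0 -30 1;176 -112 -120 0 0 -40 1;221 -141 -150 0 0 -50 1",
  "grip_force": 40
}}

```text
t: 0.72
tcp_pos: [0.3544, -0.3958, 0.3464]
tool_rot: [0.832, 0.555, 0.0, -0.0]
force: [0.7, -0.4, -0.6]
finger_gap: 1.0
gripper_force: 0.0
```

```bash
cat >> h.py <<'E'
from scipy.spatial.transform import Rotation as R
def st():
    s=telemetry.sense(); r=R.from_quat(s['tool_rot']); M=r.as_matrix()
    return np.array(s['tcp_pos']),M
def to(x,y,z,yaw=90):
    """shift in tool mm and turn to reach target with tool x at yaw deg, pointing down"""
    p,M=st(); a=np.radians(yaw); T=np.array([[np.cos(a),np.sin(a),0],[np.sin(a),-np.cos(a),0],[0,0,-1.]]).T
    print('to',(x,y,z,yaw),'shift',(M.T@(np.array([x,y,z])-p)*1000).round(1),'turn',np.degrees(R.from_matrix(M.T@T).as_rotvec()).round(1))
def info():
    s=telemetry.sense(); M=st()[1]; print('t',s['t'],'p',np.round(s['tcp_pos'],4),'yaw',np.degrees(np.arctan2(M[1,0],M[0,0])).round(2),'tilt',np.degrees(np.arccos(-M[2,2])).round(2),'F',np.round(s['force'],1),'gap',round(s['finger_gap'],3),'gf',s['gripper_force'],'q',np.round(s['q'],2))
E
python3 - <<'E'
from h import *
info(); s=snap('wrist','w1.png'); p,M=st(); P=np.array(s['pose']); print(s['fx'],P.round(3).tolist()); print((M.T@P[:3,:3]).round(3).tolist(),(M.T@(P[:3,3]-p)).round(4))
to(.45,-.1,.45)
E
```

```text
t 0.725 p [ 0.3544 -0.3958  0.3464] yaw 67.43 tilt 0.04 F [ 0.7 -0.4 -0.6] gap 1.0 gf 0.0 q [-1.05  0.25  1.45  0.    1.44 -0.66]
312.7659580510829 [[0.924, -0.365, -0.115, 0.384], [-0.383, -0.881, -0.277, -0.325], [0.0, 0.3, -0.954, 0.525], [0.0, 0.0, 0.0, 1.0]]
[[-0.008, -0.953, -0.301], [1.0, -0.006, -0.01], [0.008, -0.301, 0.953]] [ 0.0717 -0.0015 -0.1739]
to (0.45, -0.1, 0.45, 90) shift [304.7 -24.8 -98.6] turn [  0.5  -0.  -22. ]
```

View pics/w1.png

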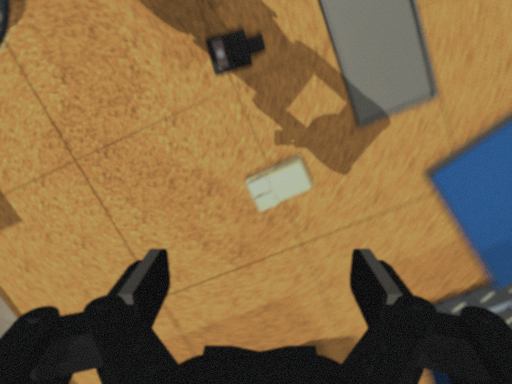

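Wrist view: carrier A at (233,48), tray at the upper right, mouse at (280,184).

>>> {"fn": "move_arm", "kwargs": {
  "commands": "51 1 -13 0 0 -5 1;103 2 -26 0 0 -10 1;154 3 -39 0 0 -15 1;206 4 -52 0 0 -20 1;257 5 -65 0 0 -22.5 1"
}}

```text
t: 1.4
tcp_pos: [0.4584, -0.1611, 0.4108]
tool_rot: [0.709, 0.705, -0.0, -0.0]
force: [0.6, -0.1, -0.7]
finger_gap: 1.0
gripper_force: 0.0
```

>>> {"fn": "move_arm", "kwargs": {
  "commands": "45 20 -13 0 0 0 1;95 41 -26 0 0 0 1;141 62 -39 0 0 0 1;141 62 -39 0 0 0 1;141 62 -39 0 0 0 1"
}}

```text
t: 2.02
tcp_pos: [0.5207, -0.0224, 0.449]
tool_rot: [0.709, 0.705, -0.001, -0.0]
force: [0.5, -1.0, 0.5]
finger_gap: 1.0
gripper_force: 0.0
```

```bash
python3 - <<'E'
from h import *
import pickle
info(); s=snap('wrist','w2.png');pickle.dump(s,open('w2.pkl','wb'))
im=cv2.resize(s['image'][:,:,::-1],(800,600));cv2.imwrite('pics/w2b.png',im)
E
```

```text
t 2.025 p [ 0.5207 -0.0224  0.449 ] yaw 89.62 tilt 0.1 F [ 0.5 -1.   0.5] gap 1.0 gf 0.0 q [-0.26  0.18  1.28 -0.    1.68 -0.25]
```

View pics/w2b.png

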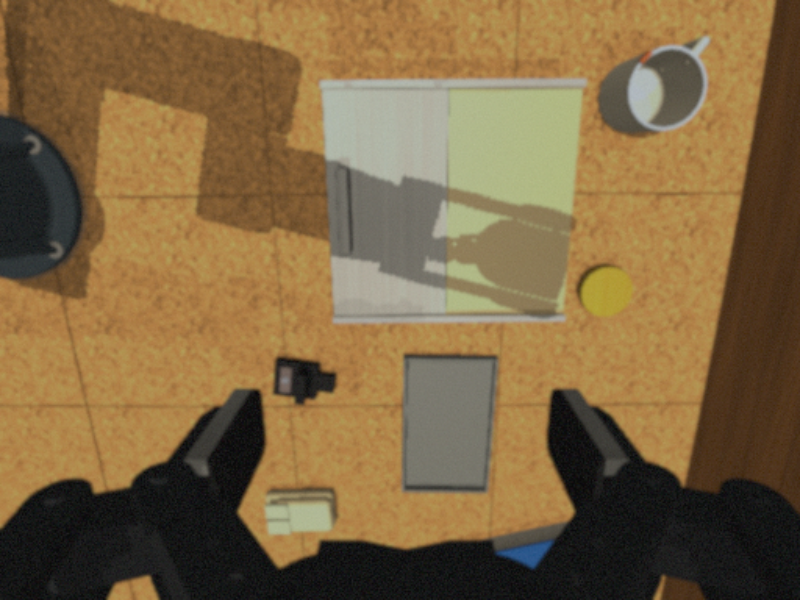

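Wrist view from above: tracks run (321,82)-(586,80) and (333,321)-(565,319). Handle is at (346,208), tray at (404..497, 354..493), carrier A at (303,379), nose to the right (+x).

```bash
python3 - <<'E'
from h import *
import pickle
s=pickle.load(open('w2.pkl','rb'));k=.64
f=lambda n,u,v,z:print(n,onz(s,u*k,v*k,z).round(4))
for u,v in((321,82),(586,80),(333,321),(565,320)):f('track',u,v,.093)
f('hand far',346,165,.118);f('hand near',348,252,.118);f('hand mid L',337,208,.118);f('hand mid R',352,208,.118)
f('door edge',449,200,.088)
for u,v in((404,354),(497,354),(488,493),(403,492)):f('tray',u,v,.016)
for u,v in((276,359),(276,397),(317,361),(317,400),(335,373),(335,391)):f('carA base',u,v,.014)
f('ribA',302,366,.04);f('ribA',302,402,.04)
im=s['image'].astype(int)
print('handle row', [tuple(im[int(208*k),c]) for c in range(205,240,2)])
E
```

```text
track [0.4352 0.1192 0.093 ]
track [0.7034 0.1202 0.093 ]
track [ 0.4349 -0.1374  0.093 ]
track [ 0.7049 -0.1375  0.093 ]
hand far [0.4603 0.0385 0.118 ]
hand near [ 0.4588 -0.0507  0.118 ]
hand mid L [ 0.4493 -0.0044  0.118 ]
hand mid R [ 0.4648 -0.0045  0.118 ]
door edge [0.5673 0.     0.088 ]
tray [ 0.5167 -0.2131  0.016 ]
tray [ 0.6432 -0.2138  0.016 ]
tray [ 0.6417 -0.4414  0.016 ]
tray [ 0.5137 -0.4388  0.016 ]
carA base [ 0.3411 -0.2208  0.014 ]
carA base [ 0.3359 -0.2791  0.014 ]
carA base [ 0.3973 -0.2239  0.014 ]
carA base [ 0.3936 -0.284   0.014 ]
carA base [ 0.4211 -0.2421  0.014 ]
carA base [ 0.4197 -0.2699  0.014 ]
ribA [ 0.3822 -0.2193  0.04  ]
ribA [ 0.3784 -0.2726  0.04  ]
handle row [(np.int64(132), np.int64(94), np.int64(55)), (np.int64(125), np.int64(89), np.int64(47)), (np.int64(116), np.int64(97), np.int64(69)), (np.int64(114), np.int64(110), np.int64(100)), (np.int64(108), np.int64(108), np.int64(95)), (np.int64(99), np.int64(99), np.int64(88)), (np.int64(105), np.int64(103), np.int64(95)), (np.int64(113), np.int64(109), np.int64(100)), (np.int64(108), np.int64(107), np.int64(98)), (np.int64(75), np.int64(74), np.int64(70)), (np.int64(104), np.int64(101), np.int64(94)), (np.int64(112), np.int64(109), np.int64(99)), (np.int64(111), np.int64(109), np.int64(101)), (np.int64(109), np.int64(104), np.int64(96)), (np.int64(112), np.int64(109), np.int64(100)), (np.int64(112), np.int64(110), np.int64(99)), (np.int64(110), np.int64(109), np.int64(101)), (np.int64(113), np.int64(110), np.int64(103))]
```

>>> {"fn": "move_arm", "kwargs": {
  "commands": "4 -13 58 0 0 -0.4 0;8 -26 116 0 0 -0.4 0;12 -40 174 0 0 -0.4 0;16 -64 230 0 0 -0.4 0;16 -64 289 0 0 -0.4 0"
}}

```text
t: 2.7
tcp_pos: [0.4548, -0.0066, 0.1595]
tool_rot: [0.708, 0.706, -0.0, -0.0]
force: [1.3, -0.3, 0.2]
finger_gap: 0.502
gripper_force: 0.0
```

>>> {"fn": "move_arm", "kwargs": {
  "commands": "0 0 30 0 0 0 0;0 0 55 0 0 0 0;0 0 65 0 0 0 0;0 0 65 0 0 0 -1;0 0 65 0 0 0 -1",
  "grip_force": 50
}}

```text
t: 3.32
tcp_pos: [0.458, -0.0062, 0.0967]
tool_rot: [0.707, 0.707, 0.0, 0.001]
force: [0.3, 0.0, 1.0]
finger_gap: 0.089
gripper_force: 0.0
```

>>> {"fn": "move_arm", "kwargs": {
  "commands": "0 0 0 0 0 0 -1;0 0 0 0 0 0 -1;0 0 0 0 0 0 -1;0 8 0 0 0 0 -1;0 16 0 0 0 0 -1"
}}

```text
t: 3.95
tcp_pos: [0.4742, -0.0057, 0.0959]
tool_rot: [0.707, 0.707, 0.0, 0.0]
force: [0.3, -0.3, -0.0]
finger_gap: -0.006
gripper_force: 0.0
```

```bash
python3 - <<'E'
from h import *
info()
E
```

```text
t 3.95 p [ 0.4742 -0.0057  0.0959] yaw 90.02 tilt 0.04 F [ 0.3 -0.3 -0. ] gap -0.006 gf 0.0 q [-0.25  0.49  1.9   0.    0.75 -0.25]
```

```bash
python3 - <<'E'
from h import *
s=snap('wrist','w3.png'); t=snap('side')
cv2.imwrite('pics/w3c.png',np.hstack([cv2.resize(s['image'][:,:,::-1],(440,330)),cv2.resize(t['image'][150:270,190:330,::-1],(360,330))]))
E
```

```text
(no output)
```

View pics/w3c.png

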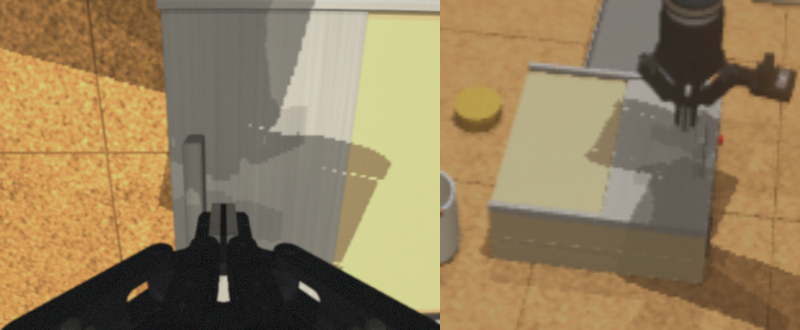

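The handle (185-204,137) is left of the closed fingers (222,215), so they closed beside it. Measuring its offset now.

```bash
python3 - <<'E'
from h import *
s=snapshot('wrist');k=512/440
for u,v,z in((185,137,.118),(204,137,.118),(187,144,.118),(197,143,.118),(163,12,.088),(365,13,.088),(176,210,.118),(189,210,.118),(197,210,.118),(205,210,.118),(205,210,.088)):print(u,v,onz(s,u*k,v*k,z).round(4))
g=s['image'][:,:,1].astype(int)
for v in(165,180,200,220):print(v,g[v,205:250].tolist())
for p in((.4742,-.0057,.0959),):print(proj(s,p))
E
```

```text
185 137 [0.4523 0.0397 0.118 ]
204 137 [0.4636 0.0397 0.118 ]
187 144 [0.4534 0.0355 0.118 ]
197 143 [0.4593 0.0361 0.118 ]
163 12 [0.4374 0.1127 0.088 ]
365 13 [0.5638 0.113  0.088 ]
176 210 [ 0.4446 -0.008   0.118 ]
189 210 [ 0.453 -0.008  0.118]
197 210 [ 0.4581 -0.008   0.118 ]
205 210 [ 0.4633 -0.008   0.118 ]
205 210 [ 0.4611 -0.0232  0.088 ]
165 [113, 110, 114, 109, 104, 93, 81, 86, 85, 78, 84, 81, 81, 82, 82, 83, 85, 86, 82, 84, 85, 83, 79, 84, 75, 71, 65, 64, 60, 69, 83, 104, 109, 107, 114, 110, 110, 110, 112, 109, 110, 113, 109, 108, 106]
180 [110, 112, 104, 104, 94, 94, 100, 97, 106, 101, 100, 107, 105, 104, 106, 107, 107, 106, 107, 110, 108, 108, 109, 101, 99, 92, 82, 66, 62, 56, 72, 92, 104, 109, 109, 110, 115, 113, 108, 115, 113, 110, 109, 109, 106]
200 [134, 132, 132, 130, 125, 105, 96, 98, 102, 99, 100, 102, 106, 104, 104, 107, 108, 103, 107, 107, 107, 108, 111, 107, 103, 96, 92, 70, 64, 59, 65, 87, 106, 109, 111, 111, 110, 110, 110, 112, 109, 111, 106, 105, 104]
220 [128, 131, 131, 130, 130, 122, 106, 93, 100, 99, 101, 103, 107, 111, 120, 127, 130, 131, 126, 118, 105, 107, 107, 105, 105, 101, 92, 82, 68, 58, 62, 84, 115, 126, 133, 130, 131, 132, 132, 134, 131, 131, 128, 126, 124]
(np.float64(258.31724058431786), np.float64(224.71368274358133))
```

>>> {"fn": "move_arm", "kwargs": {
  "commands": "0 0 -20 0 0 0 -1;0 0 -40 0 0 0 -1;0 0 -60 0 0 0 0;-20 0 -80 0 0 0 0;-60 0 -80 0 0 0 0"
}}

```text
t: 4.72
tcp_pos: [0.474, -0.0655, 0.1773]
tool_rot: [0.706, 0.708, 0.001, 0.001]
force: [0.9, -0.2, -0.0]
finger_gap: 0.497
gripper_force: 0.0
```

```bash
python3 - <<'E'
from h import *
import pickle
info();s=snap('wrist','w4.png'); t=snap('side');pickle.dump((s,t),open('w4.pkl','wb'))
cv2.imwrite('pics/w4c.png',np.hstack([cv2.resize(s['image'][:,128:384,::-1],(400,600)),cv2.resize(t['image'][150:270,230:310,::-1],(400,600))]))
E
```

```text
t 4.725 p [ 0.474  -0.0655  0.1773] yaw 90.19 tilt 0.17 F [ 0.9 -0.2 -0. ] gap 0.497 gf 0.0 q [-0.37  0.36  1.81  0.    0.97 -0.38]
```

View pics/w4c.png

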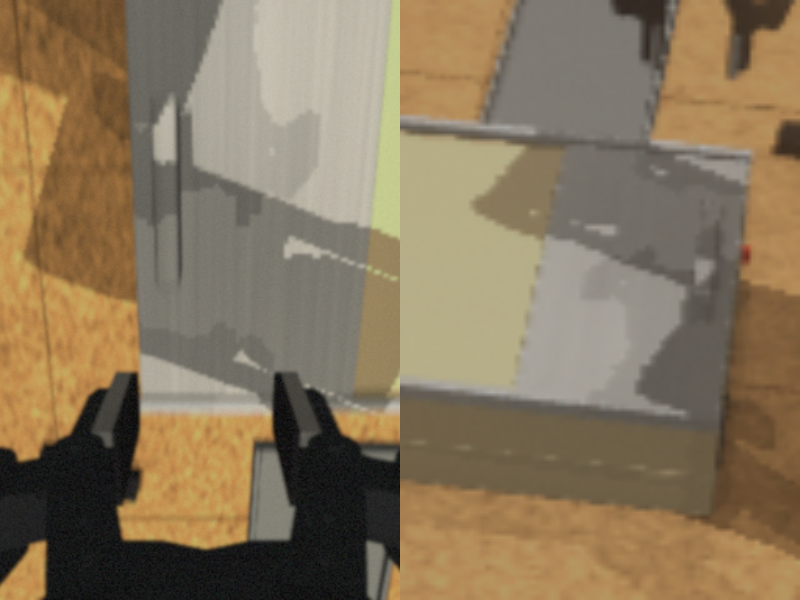

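```bash
python3 - <<'E'
from h import *
import pickle
s,t=pickle.load(open('w4.pkl','rb'))
w=lambda a,b,z:onz(s,128+a*.64,b*.64,z).round(4)
v=lambda a,b,z:onz(t,230+(a-400)/5,150+b/5,z).round(4)
for a,b in((153,125),(153,285),(178,100),(180,285)):print('w',w(a,b,.118),w(a,b,.088))
for a,b in((708,200),(722,200),(690,318),(713,318)):print('side',v(a,b,.118),v(a,b,.088))
print('eraser corner side', v(750,150,.093),v(728,425,.093),'w',w(127,20,.093),w(138,405,.093))
print('door L edge by h',w(133,200,.088))
g=s['image'].mean(2).astype(int)
for r in (75,105,130,160,175):print(r,g[r,205:255].tolist())
E
```

```text
w [0.4495 0.0216 0.118 ] [0.4465 0.0229 0.088 ]
w [ 0.4474 -0.0547  0.118 ] [ 0.4442 -0.0631  0.088 ]
w [0.4611 0.0324 0.118 ] [0.4596 0.035  0.088 ]
w [ 0.4611 -0.0547  0.118 ] [ 0.4596 -0.0631  0.088 ]
side [ 0.4582 -0.0538  0.118 ] [ 0.4596 -0.0877  0.088 ]
side [ 0.4489 -0.0553  0.118 ] [ 0.4501 -0.0892  0.088 ]
side [0.459  0.0595 0.118 ] [0.4604 0.0289 0.088 ]
side [0.4446 0.0572 0.118 ] [0.4457 0.0266 0.088 ]
eraser corner side [ 0.4351 -0.1391  0.093 ] [0.4278 0.124  0.093 ] w [0.4357 0.0707 0.093 ] [ 0.4335 -0.1372  0.093 ]
door L edge by h [ 0.4347 -0.0155  0.088 ]
75 [86, 81, 79, 80, 80, 85, 89, 96, 100, 100, 98, 103, 102, 102, 107, 103, 101, 103, 97, 93, 87, 88, 95, 100, 122, 158, 175, 175, 178, 176, 179, 176, 175, 168, 152, 118, 81, 67, 82, 99, 106, 100, 102, 99, 105, 120, 153, 161, 161, 157]
105 [96, 94, 84, 83, 82, 86, 86, 90, 96, 98, 99, 97, 99, 99, 100, 97, 103, 103, 95, 94, 82, 86, 93, 100, 109, 113, 127, 133, 128, 110, 107, 110, 115, 115, 111, 95, 77, 66, 76, 93, 98, 101, 98, 101, 100, 105, 119, 134, 143, 149]
130 [103, 98, 94, 93, 93, 91, 94, 95, 91, 96, 98, 100, 95, 93, 100, 100, 93, 96, 99, 92, 85, 79, 81, 90, 92, 92, 97, 99, 96, 99, 99, 100, 98, 103, 94, 88, 77, 64, 77, 106, 118, 123, 120, 119, 118, 119, 120, 115, 116, 110]
160 [94, 99, 103, 101, 101, 90, 98, 97, 99, 101, 113, 117, 118, 119, 120, 118, 120, 117, 121, 118, 115, 108, 94, 94, 107, 115, 118, 119, 120, 120, 122, 125, 125, 124, 123, 119, 99, 79, 75, 94, 114, 124, 120, 122, 120, 119, 116, 117, 114, 113]
175 [97, 95, 98, 100, 103, 105, 97, 95, 102, 105, 107, 117, 121, 123, 120, 116, 118, 120, 120, 121, 114, 115, 104, 104, 108, 116, 119, 120, 119, 120, 122, 124, 123, 124, 122, 118, 106, 84, 78, 103, 117, 117, 119, 119, 120, 120, 117, 116, 112, 116]
```

```bash
python3 - <<'E'
from h import *
s=snapshot('wrist'); p,M=st()
for x in(.011,-.011):
  for z in (0,-.01,-.02,-.03): print(x,z,np.round(proj(s,p+M@np.array([x,0,z])),1))
print('yspan',[np.round(proj(s,p+M@np.array([.011,y,-.006])),1) for y in(-.021,.021)])
im=cv2.imread('pics/w3.png'); cv2.imwrite('pics/w3z.png',cv2.resize(im[140:340,160:360],(600,600),interpolation=cv2.INTER_NEAREST))
E
```

```text
0.011 0 [258.4 205.4]
0.011 -0.01 [258.4 211.3]
0.011 -0.02 [258.3 217.9]
0.011 -0.03 [258.3 225.2]
-0.011 0 [258.4 238.3]
-0.011 -0.01 [258.4 245.7]
-0.011 -0.02 [258.3 253.8]
-0.011 -0.03 [258.3 262.9]
yspan [array([222.8, 208.9]), array([294. , 208.9])]
```

View pics/w3z.png

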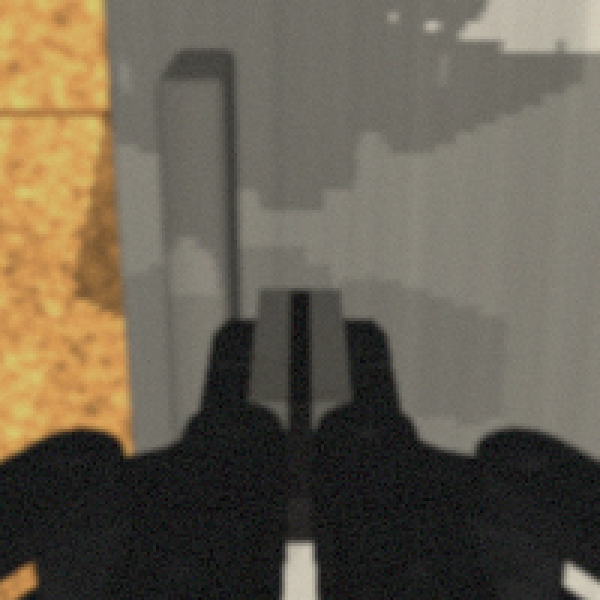

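Zoomed pic: handle top at (165-222, 75+), closed fingertips beside it at (300,290). The tips look further back than the stated TCP, so I'll check their height from the side view.

```bash
python3 - <<'E'
from h import *
import pickle
s,t=pickle.load(open('w4.pkl','rb'))
def ony(s,u,v,y):
    o,d=ray(s,u,v);return (o+d*(y-o[1])/d[1]).round(4)
for a,b in((648,62),(738,75)):
    for y in (-.0545,-.0655,-.0765):print(ony(t,230+(a-400)/5,150+b/5,y))
E
```

```text
[ 0.5028 -0.0545  0.2287]
[ 0.5037 -0.0655  0.22  ]
[ 0.5046 -0.0765  0.2114]
[ 0.4452 -0.0545  0.2254]
[ 0.4456 -0.0655  0.2167]
[ 0.4459 -0.0765  0.208 ]
```

>>> {"fn": "move_arm", "kwargs": {
  "commands": "30 -9 0 0 0 0 0;55 -17 10 0 0 0 0;55 -17 50 0 0 0 0;55 -17 78 0 0 0 0;55 -17 86 0 0 0 0"
}}

```text
t: 5.5
tcp_pos: [0.4543, -0.0093, 0.0882]
tool_rot: [0.707, 0.708, -0.001, -0.002]
force: [0.2, -0.7, 0.2]
finger_gap: 0.499
gripper_force: 0.0
```

>>> {"fn": "move_arm", "kwargs": {
  "commands": "0 0 1 0 0 0 0;0 0 2 0 0 0 0;0 0 3 0 0 0 0;0 0 4 0 0 0 0;0 0 5 0 0 0 0"
}}

```text
t: 6.12
tcp_pos: [0.4565, -0.0107, 0.085]
tool_rot: [0.707, 0.707, 0.0, 0.0]
force: [0.3, -0.7, -0.2]
finger_gap: 0.501
gripper_force: 0.0
```

```bash
cat > fing.py <<'E'
from h import *
info()
s=snapshot('wrist'); p,M=st(); g=s['image'].max(2)
cv2.imwrite('pics/now_w.png',s['image'][:,:,::-1])
t=snapshot('side'); cv2.imwrite('pics/now_s.png',t['image'][:,:,::-1])
E
python3 fing.py
```

```text
t 6.125 p [ 0.4565 -0.0107  0.085 ] yaw 90.01 tilt 0.04 F [ 0.3 -0.7 -0.2] gap 0.501 gf 0.0 q [-0.27  0.5   1.95  0.    0.69 -0.27]
```

>>> {"fn": "move_arm", "kwargs": {
  "commands": "0 0 3 0 0 0 0;0 0 6 0 0 0 0;0 0 8 0 0 0 0;0 0 10 0 0 0 0;0 0 12 0 0 0 0"
}}

```text
t: 6.85
tcp_pos: [0.4563, -0.0106, 0.0726]
tool_rot: [0.707, 0.707, -0.0, -0.0]
force: [0.4, -0.1, -0.1]
finger_gap: 0.504
gripper_force: 0.0
```

>>> {"fn": "move_arm", "kwargs": {
  "commands": "0 0 0 0 0 0 -1;0 0 0 0 0 0 -1;0 0 0 0 0 0 -1;0 0 0 0 0 0 -1;0 0 0 0 0 0 -1"
}}

```text
t: 7.48
tcp_pos: [0.456, -0.0106, 0.0729]
tool_rot: [0.707, 0.707, -0.0, -0.0]
force: [-1.6, -0.3, 4.2]
finger_gap: 0.123
gripper_force: 51.1
```

```bash
python3 fing.py; python3 -c "
import cv2,numpy as np
a=cv2.imread('pics/now_w.png');b=cv2.imread('pics/now_s.png')
cv2.imwrite('pics/f1.png',np.hstack([cv2.resize(a[120:320,160:360],(400,400)),cv2.resize(b[150:250,230:330],(400,400))]))"
```

```text
t 7.475 p [ 0.456  -0.0106  0.0729] yaw 90.03 tilt 0.03 F [-1.6 -0.3  4.2] gap 0.123 gf 51.148958802223206 q [-0.27  0.52  1.96 -0.    0.66 -0.27]
```

View pics/f1.png

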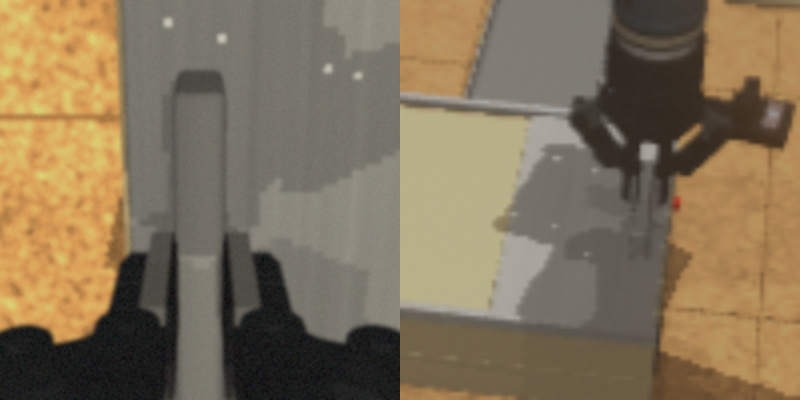

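Handle gripped (gap 0.123, about 10.5 mm, 51 N). The real fingertips sit about 35 mm behind the reported TCP, and I'll allow for that. Opening the door.

>>> {"fn": "move_arm", "kwargs": {
  "commands": "0 15 0 0 0 0 -1;0 35 0 0 0 0 -1;0 60 0 0 0 0 -1;0 85 0 0 0 0 -1;0 105 0 0 0 0 -1"
}}

```text
t: 8.2
tcp_pos: [0.5611, -0.0103, 0.073]
tool_rot: [0.707, 0.707, -0.001, -0.001]
force: [-4.2, 0.0, 6.1]
finger_gap: 0.119
gripper_force: 51.4
```

>>> {"fn": "move_arm", "kwargs": {
  "commands": "0 8 0 0 0 0 -1;0 14 0 0 0 0 -1;0 18 0 0 0 0 -1;0 20 0 0 0 0 -1;0 22 0 0 0 0 -1"
}}

```text
t: 8.82
tcp_pos: [0.5786, -0.0103, 0.0729]
tool_rot: [0.707, 0.708, -0.003, -0.004]
force: [-11.5, -1.4, 13.6]
finger_gap: 0.12
gripper_force: 52.3
```

>>> {"fn": "move_arm", "kwargs": {
  "commands": "0 -4 0 0 0 0 0;0 -4 0 0 0 0 0;0 -4 -30 0 0 0 0;0 -4 -80 0 0 0 0;0 -20 -140 0 0 0 0"
}}

```text
t: 9.45
tcp_pos: [0.5642, -0.0108, 0.2133]
tool_rot: [0.707, 0.707, 0.0, 0.0]
force: [0.6, 0.0, 0.5]
finger_gap: 0.5
gripper_force: 0.0
```

>>> {"fn": "move_arm", "kwargs": {
  "commands": "0 -20 -40 0 0 0 0;0 -40 -80 0 0 0 0;0 -50 -120 0 0 0 0;0 -50 -140 0 0 0 0;0 -50 -140 0 0 0 0"
}}

```text
t: 10.07
tcp_pos: [0.5147, -0.0109, 0.3545]
tool_rot: [0.707, 0.707, 0.001, 0.002]
force: [-0.6, -0.2, -0.2]
finger_gap: 0.497
gripper_force: 0.0
```

```bash
python3 - <<'E'
from h import *
import pickle
info();s=snap('wrist');pickle.dump(s,open('w5.pkl','wb'))
cv2.imwrite('pics/w5.png',cv2.resize(s['image'][:,:,::-1],(800,600)))
E
```

```text
t 10.075 p [ 0.5147 -0.0109  0.3545] yaw 90.01 tilt 0.31 F [-0.6 -0.2 -0.2] gap 0.497 gf 0.0 q [-0.24  0.22  1.48  0.    1.44 -0.24]
```

View pics/w5.png

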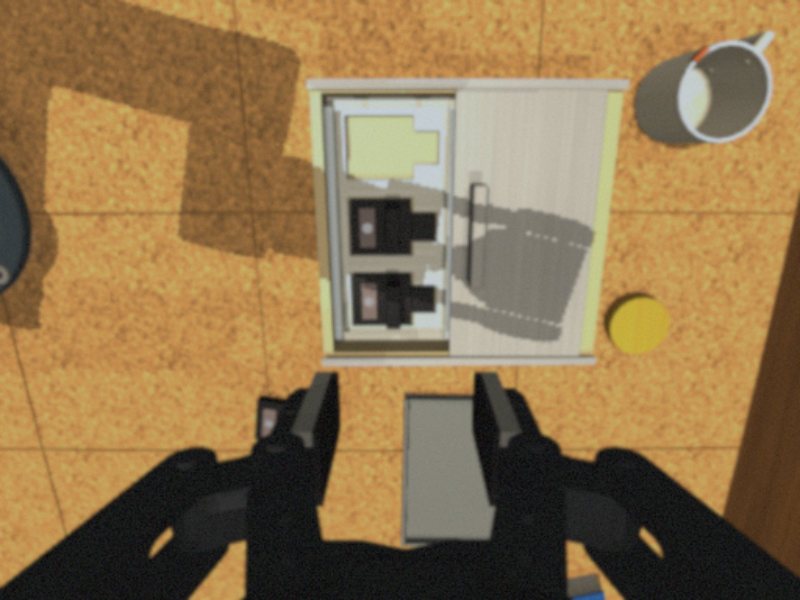

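The door is open. Carriers are at (393,227) and (393,300), the pocket at (390,147) is empty, and all noses point +x. Carrier A is partly hidden at lower left.

```bash
python3 - <<'E'
from h import *
import pickle
s=pickle.load(open('w5.pkl','rb'));k=.64
f=lambda n,u,v,z:print(n,onz(s,u*k,v*k,z).round(4))
f('door edge',455,105,.088);f('door edge',450,340,.088)
f('handle L',472,230,.118);f('handle R',484,230,.118)
for u,v in((347,115),(412,115),(438,130),(438,163),(412,179),(347,179)):f('pocket top',u,v,.05)
# rib: brightness enhanced
im=s['image']; c=im[115:215,215:290].astype(float)
c=np.clip((c/255)**.45*255,0,255).astype(np.uint8)
cv2.imwrite('pics/rib.png',cv2.resize(c[:,:,::-1],None,fx=7,fy=6,interpolation=cv2.INTER_CUBIC))
E
```

```text
door edge [0.558  0.1011 0.088 ]
door edge [ 0.5598 -0.1141  0.088 ]
handle L [ 0.5725 -0.001   0.118 ]
handle R [ 0.5828 -0.001   0.118 ]
pocket top [0.4617 0.0952 0.05  ]
pocket top [0.5221 0.0952 0.05  ]
pocket top [0.5465 0.082  0.05  ]
pocket top [0.5471 0.0521 0.05  ]
pocket top [0.5224 0.0371 0.05  ]
pocket top [0.4598 0.0371 0.05  ]
```

View pics/rib.png

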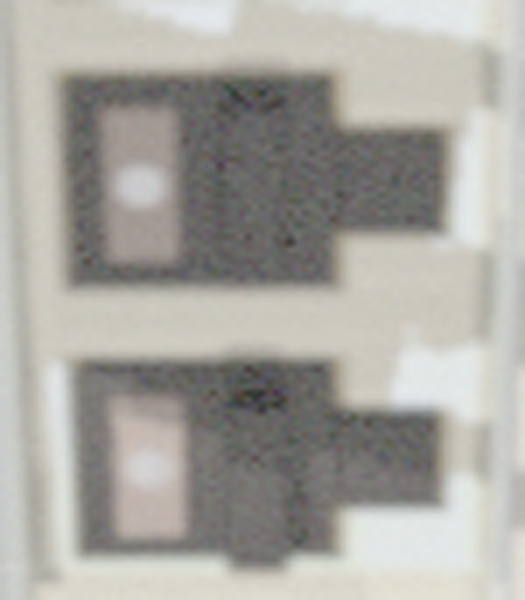

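Enlarged crop: two seated carriers with chips to the left, noses right, ribs near columns 225-285. A quick recheck of the fingertip offset before descending.

```bash
python3 - <<'E'
from h import *
b=snapshot('side')
def ony(s,u,v,y):
    o,d=ray(s,u,v);return (o+d*(y-o[1])/d[1]).round(4)
for u,v in((287,198.75),(295.5,198)):
  for y in(0.0004,-.0106,-.02):print(ony(b,u,v,y),'TCP .0729')
for x,z in((.56-.456,0),):pass
to(.5035,-.084,.16); to(.5035,-.009,.16)
E
```

```text
[4.685e-01 4.000e-04 1.264e-01] TCP .0729
[ 0.4691 -0.0106  0.1163] TCP .0729
[ 0.4696 -0.02    0.1076] TCP .0729
[4.414e-01 4.000e-04 1.336e-01] TCP .0729
[ 0.4417 -0.0106  0.1235] TCP .0729
[ 0.442  -0.02    0.1149] TCP .0729
to (0.5035, -0.084, 0.16, 90) shift [-73.5  -9.5 191.9] turn [-0. -0.  0.]
to (0.5035, -0.009, 0.16, 90) shift [  1.5  -9.4 191.9] turn [-0. -0.  0.]
```

>>> {"fn": "move_arm", "kwargs": {
  "commands": "-25 -4 45 0 0 0 0;-50 -8 95 0 0 0 0;-73.5 -9.5 150 0 0 0 0;-73.5 -9.5 205 0 0 0 0;-73.5 -9.5 250 0 0 0 0"
}}

```text
t: 10.8
tcp_pos: [0.5019, -0.0838, 0.0992]
tool_rot: [0.707, 0.707, -0.001, -0.002]
force: [0.9, 0.1, 0.2]
finger_gap: 0.498
gripper_force: 0.0
```

>>> {"fn": "move_arm", "kwargs": {
  "commands": "0 0 35 0 0 0 0;0 0 60 0 0 0 0;0 0 75 0 0 0 0;0 0 82 0 0 0 0;0 0 85 0 0 0 0"
}}

```text
t: 11.42
tcp_pos: [0.504, -0.0841, 0.0177]
tool_rot: [0.707, 0.707, 0.0, 0.0]
force: [-0.2, -0.0, -0.2]
finger_gap: 0.503
gripper_force: 0.0
```

>>> {"fn": "move_arm", "kwargs": {
  "commands": "0 0 1 0 0 0 -1;0 0 1 0 0 0 -1;0 0 1 0 0 0 -1;0 0 1 0 0 0 -1;0 0 1 0 0 0 -1",
  "grip_force": 60
}}

```text
t: 12.05
tcp_pos: [0.5044, -0.0844, 0.019]
tool_rot: [0.707, 0.707, 0.0, 0.001]
force: [-2.5, -0.4, 9.4]
finger_gap: 0.149
gripper_force: 63.0
```

>>> {"fn": "move_arm", "kwargs": {
  "commands": "0 0 -10 0 0 0 -1;0 0 -30 0 0 0 -1;0 0 -60 0 0 0 -1;0 0 -90 0 0 0 -1;-30 10 -100 0 0 0 -1",
  "grip_force": 80
}}

```text
t: 12.68
tcp_pos: [0.5138, -0.1128, 0.1193]
tool_rot: [0.706, 0.708, 0.001, 0.001]
force: [0.8, -0.2, -0.9]
finger_gap: 0.147
gripper_force: 80.0
```

>>> {"fn": "move_arm", "kwargs": {
  "commands": "-50 12 0 0 0 0 -1;-105 26 0 0 0 0 -1;-160 40 0 0 0 0 -1;-210 52 0 0 0 0 -1;-256 65 0 0 0 0 -1"
}}

```text
t: 13.3
tcp_pos: [0.579, -0.372, 0.1176]
tool_rot: [0.707, 0.707, 0.0, 0.0]
force: [0.1, 0.3, -1.5]
finger_gap: 0.148
gripper_force: 80.0
```

```bash
python3 - <<'E'
from h import *
import pickle
info();s=snap('wrist','w6.png');pickle.dump(s,open('w6.pkl','wb')); cv2.imwrite('pics/w6b.png',cv2.resize(s['image'][:,:,::-1],(640,480)))
to(.579,-.37,-.014)
E
```

```text
t 13.3 p [ 0.579  -0.372   0.1176] yaw 89.98 tilt 0.05 F [ 0.1  0.3 -1.5] gap 0.148 gf 80.00846383161843 q [-0.73  0.7   1.33  0.    1.11 -0.73]
to (0.579, -0.37, -0.014, 90) shift [ 11.4  -3.2 131.9] turn [ 0.4  0.5 -0.2]
```

View pics/w6b.png

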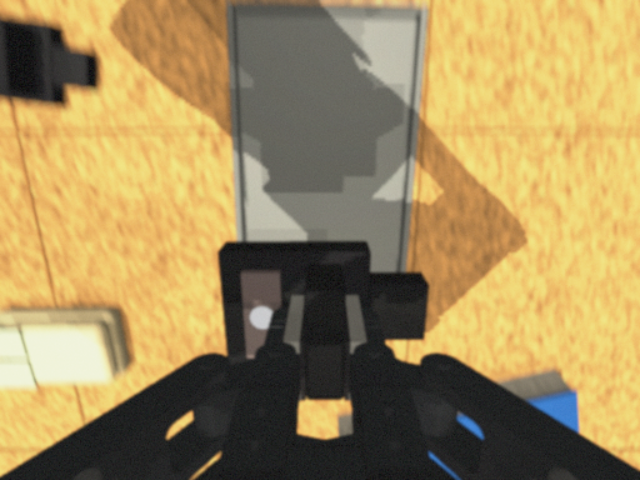

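Carrier held level, nose +x, over the tray (walls at columns 232 and 420). Carrier A shows at upper left (45,65).

```bash
python3 - <<'E'
from h import *
import pickle
s=pickle.load(open('w6.pkl','rb'));k=.8
for u,v in((228,8),(427,10),(240,220),(410,220)):print('tray',onz(s,u*k,v*k,.016).round(4))
for u,v in((60,24),(64,102),(97,50),(97,86),(0,20)):print('A',onz(s,u*k,v*k,.014).round(4))
info();to(.579,-.37,-.014);print(np.array(s['pose'])[:3,3])
E
```

```text
tray [ 0.5172 -0.227   0.016 ]
tray [ 0.6445 -0.2279  0.016 ]
tray [ 0.5165 -0.3668  0.016 ]
tray [ 0.6422 -0.3667  0.016 ]
A [ 0.4051 -0.2343  0.014 ]
A [ 0.399  -0.2831  0.014 ]
A [ 0.4275 -0.2505  0.014 ]
A [ 0.4239 -0.273   0.014 ]
A [ 0.3649 -0.231   0.014 ]
t 13.35 p [ 0.5814 -0.3802  0.118 ] yaw 89.81 tilt 0.64 F [ 3.3 -4.6 -0.2] gap 0.148 gf 80.03663915209472 q [-0.74  0.7   1.32 -0.    1.11 -0.73]
to (0.579, -0.37, -0.014, 90) shift [ 11.4  -3.2 131.9] turn [ 0.4  0.5 -0.2]
[ 0.57859683 -0.29469235  0.29608765]
```

>>> {"fn": "move_arm", "kwargs": {
  "commands": "0 0 0 0 0 0 -1;0 0 40 0 0 0 -1;0 0 80 0 0 0 -1;0 0 110 0 0 0 -1;0 0 120 0 0 0 -1"
}}

```text
t: 13.98
tcp_pos: [0.5772, -0.3669, -0.0051]
tool_rot: [0.707, 0.708, -0.0, -0.003]
force: [0.7, 0.4, -0.6]
finger_gap: 0.149
gripper_force: 80.0
```

>>> {"fn": "move_arm", "kwargs": {
  "commands": "0 0 2 0 0 0 -1;0 0 5 0 0 0 -1;0 0 8 0 0 0 -1;0 0 10 0 0 0 -1;0 0 11 0 0 0 -1"
}}

```text
t: 14.6
tcp_pos: [0.5789, -0.3702, -0.014]
tool_rot: [0.707, 0.707, 0.0, 0.0]
force: [-0.3, -0.2, -1.2]
finger_gap: 0.15
gripper_force: 80.0
```

Release and go up, then head to the middle carrier (0.5035, -0.009).

>>> {"fn": "move_arm", "kwargs": {
  "commands": "0 0 2 0 0 0 -1;0 0 2 0 0 0 0;0 0 2 0 0 0 0;0 0 -40 0 0 0 0;0 0 -100 0 0 0 0"
}}

```text
t: 15.22
tcp_pos: [0.5775, -0.3689, 0.0845]
tool_rot: [0.707, 0.707, -0.0, -0.003]
force: [1.2, 0.0, -0.2]
finger_gap: 0.499
gripper_force: 0.0
```

>>> {"fn": "move_arm", "kwargs": {
  "commands": "55 -10 -30 0 0 0 0;115 -25 -60 0 0 0 0;170 -40 -90 0 0 0 0;170 -40 -90 0 0 0 0;170 -40 -90 0 0 0 0"
}}

```text
t: 15.85
tcp_pos: [0.5394, -0.2002, 0.1764]
tool_rot: [0.707, 0.708, 0.0, 0.001]
force: [0.1, -0.4, -0.0]
finger_gap: 0.496
gripper_force: 0.0
```

```bash
python3 - <<'E'
from h import *
import pickle
info();s=snap('wrist');pickle.dump(s,open('w7.pkl','wb')); 
im=s['image'];c=np.clip((im/255.)**.6*255,0,255).astype(np.uint8)
cv2.imwrite('pics/w7.png',cv2.resize(c[:,:,::-1],(800,600)))
to(.5035,-.009,.119)
E
```

```text
t 15.85 p [ 0.5394 -0.2002  0.1764] yaw 90.08 tilt 0.12 F [ 0.1 -0.4 -0. ] gap 0.496 gf 0.0 q [-0.55  0.48  1.58 -0.    1.07 -0.55]
to (0.5035, -0.009, 0.119, 90) shift [192.1 -35.8  56.5] turn [0.  0.1 0. ]
```

View pics/w7.png

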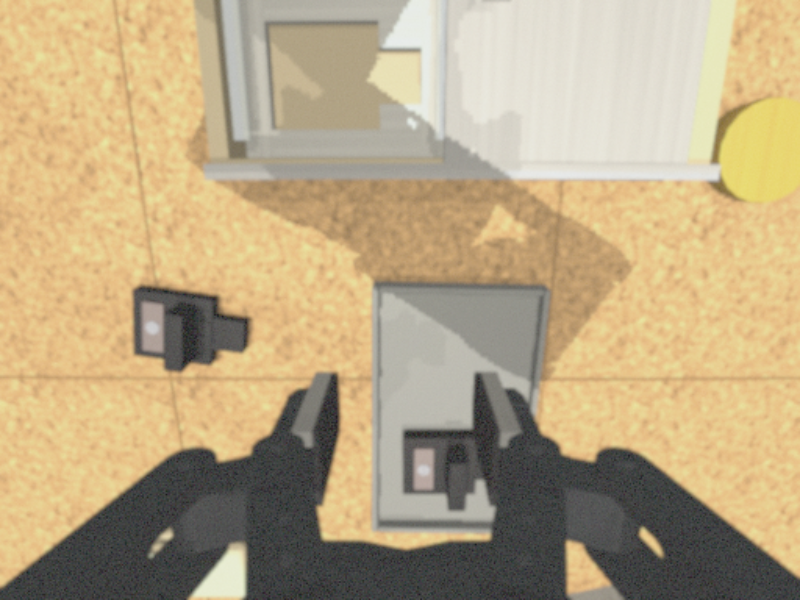

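Wrist: first carrier lies in the tray (415,465). Carrier A's base corners are (136,289),(219,297),(212,362),(134,353) and its nose end is (248,335). The emptied pocket is at upper left.

```bash
python3 - <<'E'
from h import *
import pickle
s=pickle.load(open('w7.pkl','rb'));k=.64
f=lambda u,v,z:onz(s,u*k,v*k,z).round(4)
A=[f(*p,.014) for p in((136,289),(219,297),(212,362),(134,353),(249,319),(246,350))]
for a in A:print(a)
print('rib',f(165,368,.04),f(183,370,.04),f(186,308,.04))
for u,v in((268,128),(379,130),(419,103)):print('pocket3',f(u,v,.05))
for u,v in((374,284),(550,288),(374,530)):print('tray',f(u,v,.016))
# dark mask min rect of A
m=(s['image'].max(2)<75).astype(np.uint8)[150:260,60:190]
n,l,stt,c=cv2.connectedComponentsWithStats(m)
i=1+stt[1:,4].argmax();ys,xs=np.where(l==i);print(stt[i],c[i]/k+np.array([60,150])/k)
E
```

```text
[ 0.3423 -0.2217  0.014 ]
[ 0.4029 -0.2277  0.014 ]
[ 0.3916 -0.2797  0.014 ]
[ 0.3323 -0.2726  0.014 ]
[ 0.4234 -0.2447  0.014 ]
[ 0.4188 -0.2697  0.014 ]
rib [ 0.3685 -0.2726  0.04  ] [ 0.3812 -0.2741  0.04  ] [ 0.3897 -0.2276  0.04  ]
pocket3 [ 0.4578 -0.112   0.05  ]
pocket3 [ 0.5235 -0.1132  0.05  ]
pocket3 [ 0.547  -0.0981  0.05  ]
tray [ 0.5168 -0.2171  0.016 ]
tray [ 0.644  -0.2198  0.016 ]
tray [ 0.513  -0.4366  0.016 ]
[  26   33   73   54 2380] [189.95929622 326.67870273]
```

>>> {"fn": "move_arm", "kwargs": {
  "commands": "45 -10 0 0 0 0 0;95 -22 0 0 0 0 0;150 -32 10 0 0 0 0;192 -36 40 0 0 0 0;192 -36 76 0 0 0 0"
}}

```text
t: 16.52
tcp_pos: [0.5031, -0.0069, 0.0985]
tool_rot: [0.706, 0.708, 0.0, 0.0]
force: [0.6, -1.2, -0.0]
finger_gap: 0.501
gripper_force: 0.0
```

>>> {"fn": "move_arm", "kwargs": {
  "commands": "0 0 20 0 0 0 0;0 0 50 0 0 0 0;0 0 72 0 0 0 0;0 0 82 0 0 0 0;0 0 82 0 0 0 0"
}}

```text
t: 17.15
tcp_pos: [0.5034, -0.0092, 0.0173]
tool_rot: [0.707, 0.707, -0.0, -0.0]
force: [0.2, 0.6, -0.5]
finger_gap: 0.5
gripper_force: 0.0
```

>>> {"fn": "move_arm", "kwargs": {
  "commands": "0 0 0 0 0 0 -1;0 0 0 0 0 0 -1;0 0 0 0 0 0 -1;0 0 0 0 0 0 -1;0 0 0 0 0 0 -1"
}}

```text
t: 17.77
tcp_pos: [0.5039, -0.009, 0.019]
tool_rot: [0.707, 0.707, 0.0, 0.001]
force: [-1.4, -1.2, 11.2]
finger_gap: 0.146
gripper_force: 82.1
```

>>> {"fn": "move_arm", "kwargs": {
  "commands": "0 0 -10 0 0 0 -1;0 0 -30 0 0 0 -1;0 0 -65 0 0 0 -1;0 0 -100 0 0 0 -1;-40 0 -105 0 0 0 -1"
}}

```text
t: 18.4
tcp_pos: [0.5042, -0.0473, 0.1253]
tool_rot: [0.706, 0.709, 0.001, 0.002]
force: [-0.4, -1.1, -3.1]
finger_gap: 0.145
gripper_force: 80.0
```

>>> {"fn": "move_arm", "kwargs": {
  "commands": "-55 5 0 0 0 0 -1;-110 30 0 0 0 0 -1;-165 50 0 0 0 0 -1;-215 70 0 0 0 0 -1;-236 75.5 0 0 0 0 -1"
}}

```text
t: 19.02
tcp_pos: [0.5795, -0.2882, 0.1227]
tool_rot: [0.708, 0.706, 0.0, 0.001]
force: [-0.4, 0.1, -2.4]
finger_gap: 0.147
gripper_force: 79.9
```

>>> {"fn": "move_arm", "kwargs": {
  "commands": "0 0 0 0 0 0 -1;0 0 0 0 0 0 -1;0 0 50 0 0 0 -1;0 0 95 0 0 0 -1;0 0 120 0 0 0 -1"
}}

```text
t: 19.65
tcp_pos: [0.5765, -0.2808, 0.0006]
tool_rot: [0.706, 0.708, -0.0, -0.003]
force: [0.2, -0.8, -1.7]
finger_gap: 0.145
gripper_force: 79.9
```

>>> {"fn": "move_arm", "kwargs": {
  "commands": "0 0 5 0 0 0 -1;0 0 10 0 0 0 -1;0 0 13 0 0 0 -1;0 0 16 0 0 0 -1;0 0 18 0 0 0 -1"
}}

```text
t: 20.27
tcp_pos: [0.5786, -0.2843, -0.0147]
tool_rot: [0.707, 0.707, 0.0, 0.0]
force: [0.6, -0.9, -1.4]
finger_gap: 0.149
gripper_force: 79.9
```

>>> {"fn": "move_arm", "kwargs": {
  "commands": "0 0 1 0 0 0 0;0 0 1 0 0 0 0;0 0 -40 0 0 0 0;0 0 -100 0 0 0 0;0 0 -190 0 0 0 0"
}}

```text
t: 20.9
tcp_pos: [0.578, -0.2839, 0.1487]
tool_rot: [0.707, 0.707, -0.0, -0.0]
force: [-0.0, -0.6, -0.2]
finger_gap: 0.502
gripper_force: 0.0
```

>>> {"fn": "move_arm", "kwargs": {
  "commands": "0 0 0 0 0 0 0;0 0 0 0 0 0 0;0 0 0 0 0 0 0;0 0 0 0 0 0 0;0 0 0 0 0 0 0"
}}

```text
t: 21.52
tcp_pos: [0.5779, -0.2838, 0.1462]
tool_rot: [0.707, 0.707, -0.0, -0.001]
force: [-0.5, 0.4, 0.1]
finger_gap: 0.503
gripper_force: 0.0
```

```bash
cat >> h.py <<'E'
def blobs(s,z=.015,thr=75,amin=300):
    m=(s['image'].max(2)<thr).astype(np.uint8);n,l,stt,c=cv2.connectedComponentsWithStats(m)
    for i in range(1,n):
        if stt[i,4]>amin: 
            ct=max(cv2.findContours((l==i).astype(np.uint8),cv2.RETR_EXTERNAL,cv2.CHAIN_APPROX_NONE)[0],key=len)
            W=np.array([onz(s,*p[0],z)[:2] for p in ct]); r=cv2.minAreaRect((W*1000).astype(np.float32))
            print(stt[i].tolist(),'centroid',onz(s,*c[i],z)[:2].round(4),'rect mm',np.round(r[0],1),np.round(r[1],1),round(r[2],1))
E
python3 - <<'E'
from h import *
import pickle
info(); blobs(pickle.load(open('w7.pkl','rb')))
print(); s=snap('wrist','w8.png'); pickle.dump(s,open('w8.pkl','wb')); blobs(s)
E
```

```text
t 21.525 p [ 0.5779 -0.2838  0.1462] yaw 90.02 tilt 0.12 F [-0.5  0.4  0.1] gap 0.503 gf 0.0 q [-0.63  0.61  1.43 -0.    1.11 -0.63]
[86, 183, 73, 54, 2380] centroid [ 0.3789 -0.2506] rect mm [ 378.6 -255.7] [64.6 84.5] 81.1
[0, 239, 512, 145, 35473] centroid [ 0.5411 -0.4315] rect mm [ 534.6 -406.1] [751.5 235.4] 0.1

[320, 0, 90, 15, 1149] centroid [ 0.6687 -0.1312] rect mm [ 670.2 -131.4] [78.7 11.3] 0.7
[19, 112, 88, 59, 3402] centroid [ 0.3789 -0.2518] rect mm [ 380.  -254.3] [56.7 87.4] 81.6
[218, 146, 85, 57, 3164] centroid [ 0.5782 -0.2815] rect mm [ 578.3 -284.7] [84.3 58.8] 0.1
[223, 224, 77, 57, 2701] centroid [ 0.5786 -0.3672] rect mm [ 579.1 -373.6] [83.4 69.2] 0.1
[0, 239, 512, 145, 33690] centroid [ 0.5775 -0.4898] rect mm [ 571.3 -463.6] [683.  213.7] 0.2
```

>>> {"fn": "move_arm", "kwargs": {
  "commands": "8 -50 0 0 0 2.5 0;17 -105 0 0 0 5 0;27 -160 0 0 0 8.4 0;32 -199 10 0 0 8.4 0;32 -199 30 0 0 8.4 0"
}}

```text
t: 22.2
tcp_pos: [0.3769, -0.2512, 0.1176]
tool_rot: [0.758, 0.653, -0.0, -0.0]
force: [0.4, -0.2, -0.5]
finger_gap: 0.5
gripper_force: 0.0
```

>>> {"fn": "move_arm", "kwargs": {
  "commands": "0 0 0 0 0 0 0;0 0 40 0 0 0 0;0 0 80 0 0 0 0;0 0 95 0 0 0 0;0 0 100 0 0 0 0"
}}

```text
t: 22.82
tcp_pos: [0.38, -0.2525, 0.0167]
tool_rot: [0.757, 0.654, -0.0, -0.0]
force: [1.2, 0.4, -0.2]
finger_gap: 0.5
gripper_force: 0.0
```

```bash
python3 - <<'E'
from h import *
info(); to(.379,-.2515,-.022,81.6)
E
```

```text
t 22.825 p [ 0.38   -0.2525  0.0167] yaw 81.65 tilt 0.03 F [ 1.2  0.4 -0.2] gap 0.5 gf 0.0 q [-0.83  0.64  1.99 -0.    0.51 -0.69]
to (0.379, -0.2515, -0.022, 81.6) shift [ 0.8 -1.1 38.7] turn [-0.  -0.   0.1]
```

>>> {"fn": "move_arm", "kwargs": {
  "commands": "1 -1 15 0 0 0 0;1 -1 28 0 0 0 0;1 -1 38 0 0 0 0;1 -1 38 0 0 0 0;1 -1 38 0 0 0 -1"
}}

```text
t: 23.45
tcp_pos: [0.3787, -0.2512, -0.0205]
tool_rot: [0.757, 0.654, 0.0, 0.0]
force: [0.1, 0.3, -0.2]
finger_gap: 0.304
gripper_force: 0.0
```

>>> {"fn": "move_arm", "kwargs": {
  "commands": "0 0 0 0 0 0 -1;0 0 0 0 0 0 -1;0 0 0 0 0 0 -1;0 0 0 0 0 0 -1;0 0 -10 0 0 0 -1"
}}

```text
t: 24.08
tcp_pos: [0.3782, -0.2507, -0.0107]
tool_rot: [0.757, 0.654, -0.0, -0.001]
force: [-1.0, 0.1, -1.1]
finger_gap: 0.147
gripper_force: 78.5
```

```bash
python3 - <<'E'
from h import *
info(); to(.5035,-.0835,.125)
E
```

```text
t 24.075 p [ 0.3782 -0.2507 -0.0107] yaw 81.61 tilt 0.07 F [-1.   0.1 -1.1] gap 0.147 gf 78.45306515693665 q [-0.83  0.7   2.01  0.    0.44 -0.69]
to (0.5035, -0.0835, 0.125, 90) shift [ 183.8   99.4 -135.7] turn [-0.  -0.  -8.4]
```

>>> {"fn": "move_arm", "kwargs": {
  "commands": "0 0 -30 0 0 0 -1;0 0 -75 0 0 0 -1;15 8 -120 0 0 -2 -1;55 30 -136 0 0 -6 -1;100 54 -136 0 0 -8.4 -1"
}}

```text
t: 24.7
tcp_pos: [0.4482, -0.1602, 0.1276]
tool_rot: [0.707, 0.707, 0.001, 0.003]
force: [1.1, -0.1, -0.9]
finger_gap: 0.142
gripper_force: 78.4
```

```bash
python3 - <<'E'
from h import *
info(); to(.5033,-.0838,.125)
E
```

```text
t 24.7 p [ 0.4482 -0.1602  0.1276] yaw 89.99 tilt 0.29 F [ 1.1 -0.1 -0.9] gap 0.142 gf 78.43961119651794 q [-0.58  0.43  1.87 -0.    0.83 -0.58]
to (0.5033, -0.0838, 0.125, 90) shift [76.4 55.1  2.6] turn [ 0.2  0.2 -0. ]
```

>>> {"fn": "move_arm", "kwargs": {
  "commands": "35 25 0 0 0 0 -1;70 50 0 0 0 0 -1;76 55 20 0 0 0 -1;76 55 50 0 0 0 -1;76 55 70 0 0 0 -1"
}}

```text
t: 25.32
tcp_pos: [0.5009, -0.0832, 0.0545]
tool_rot: [0.707, 0.708, -0.0, -0.001]
force: [-0.3, 0.3, -1.5]
finger_gap: 0.146
gripper_force: 78.5
```

>>> {"fn": "move_arm", "kwargs": {
  "commands": "0 0 0 0 0 0 -1;0 0 0 0 0 0 -1;0 0 0 0 0 0 -1;0 0 0 0 0 0 -1;0 0 0 0 0 0 -1"
}}

```text
t: 25.95
tcp_pos: [0.5017, -0.0841, 0.0558]
tool_rot: [0.707, 0.707, 0.0, 0.0]
force: [0.9, -0.3, -2.0]
finger_gap: 0.144
gripper_force: 78.4
```

```bash
python3 - <<'E'
from h import *
import pickle
info(); to(.5033,-.0838,.032); s=snap('wrist');pickle.dump(s,open('w9.pkl','wb'))
c=np.clip((s['image'][90:330,130:400]/255.)**.5*255,0,255).astype(np.uint8)
cv2.imwrite('pics/w9.png',cv2.resize(c[:,:,::-1],(675,600),interpolation=cv2.INTER_CUBIC))
E
```

```text
t 25.95 p [ 0.5017 -0.0841  0.0558] yaw 90.01 tilt 0.05 F [ 0.9 -0.3 -2. ] gap 0.144 gf 78.3899438381195 q [-0.39  0.6   1.84  0.    0.7  -0.39]
to (0.5033, -0.0838, 0.032, 90) shift [ 0.3  1.6 23.8] turn [0. 0. 0.]
```

View pics/w9.png

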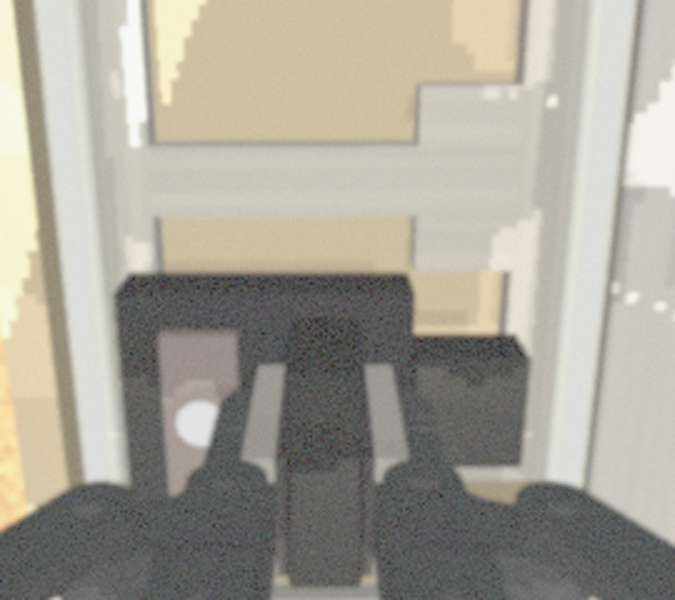

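Held carrier above pocket 3: its top front edge runs (118..412,293) and the nose corner is (527,357). Pocket edges show at columns 160 and 413, rows 217 and 270.

```bash
python3 - <<'E'
from h import *
import pickle
s=pickle.load(open('w9.pkl','rb'))
f=lambda u,v,z:onz(s,130+u/2.5,90+v/2.5,z).round(4)
for n,u,v in(('L',118,293),('R',412,293),('nose',527,357),('noseInner',413,357)):print('top',n,f(u,v,.0903))
for n,u,v in(('L',128,275),('R',408,275)):print('bot',n,f(u,v,.0763))
for n,u,v in(('L',160,217),('step',413,217),('slot top',460,270),('slot end',505,300)):print('pocket3',n,f(u,v,.05))
for n,u,v in(('L bot',150,142),('step',416,142),('slot lo',460,84),('slot end',522,60)):print('pocket2',n,f(u,v,.05))
print('chamber', f(80,300,.093))
E
```

```text
top L [ 0.461  -0.0597  0.0903]
top R [ 0.5187 -0.0596  0.0903]
top nose [ 0.5425 -0.0734  0.0903]
top noseInner [ 0.5194 -0.0733  0.0903]
bot L [ 0.4596 -0.0607  0.0763]
bot R [ 0.5194 -0.0607  0.0763]
pocket3 L [ 0.4616 -0.0548  0.05  ]
pocket3 step [ 0.5232 -0.0547  0.05  ]
pocket3 slot top [ 0.5354 -0.0683  0.05  ]
pocket3 slot end [ 0.5472 -0.0763  0.05  ]
pocket2 L bot [ 0.4603 -0.0364  0.05  ]
pocket2 step [ 0.5232 -0.0364  0.05  ]
pocket2 slot lo [ 0.533  -0.0229  0.05  ]
pocket2 slot end [ 0.547  -0.0174  0.05  ]
chamber [ 0.4543 -0.0602  0.093 ]
```

>>> {"fn": "move_arm", "kwargs": {
  "commands": "3 2.4 0 0 0 0 -1;3 2.4 10 0 0 0 -1;3 2.4 18 0 0 0 -1;3 2.4 23 0 0 0 -1;3 2.4 27 0 0 0 -1"
}}

```text
t: 26.62
tcp_pos: [0.5036, -0.0809, 0.0277]
tool_rot: [0.707, 0.707, -0.0, -0.0]
force: [-0.1, -0.1, -1.9]
finger_gap: 0.147
gripper_force: 78.4
```

>>> {"fn": "move_arm", "kwargs": {
  "commands": "0 0 2 0 0 0 -1;0 0 4 0 0 0 -1;0 0 6 0 0 0 -1;0 0 8 0 0 0 -1;0 0 8.5 0 0 0 -1"
}}

```text
t: 27.25
tcp_pos: [0.5038, -0.0809, 0.0199]
tool_rot: [0.707, 0.707, -0.0, -0.0]
force: [-0.2, -0.7, 2.9]
finger_gap: 0.143
gripper_force: 79.0
```

>>> {"fn": "move_arm", "kwargs": {
  "commands": "0 0 0 0 0 0 -0.3;0 0 0 0 0 0 0;0 0 0 0 0 0 0;0 0 -50 0 0 0 0;0 0 -112 0 0 0 0"
}}

```text
t: 27.88
tcp_pos: [0.5027, -0.0806, 0.1317]
tool_rot: [0.707, 0.707, -0.001, -0.002]
force: [1.2, -0.3, 0.3]
finger_gap: 0.5
gripper_force: 0.0
```

>>> {"fn": "move_arm", "kwargs": {
  "commands": "50 5 -30 0 0 0 0;105 10 -55 0 0 0 0;160 20 -68 0 0 0 0;215 35 -68 0 0 0 0;261 46 -68 0 0 0 0"
}}

```text
t: 28.5
tcp_pos: [0.5501, 0.1823, 0.2003]
tool_rot: [0.707, 0.708, 0.0, 0.0]
force: [0.4, 0.2, 0.3]
finger_gap: 0.499
gripper_force: 0.0
```

>>> {"fn": "move_arm", "kwargs": {
  "commands": "0 0 0 0 0 0 0;0 0 0 0 0 0 0;0 0 0 0 0 0 0;0 0 0 0 0 0 0;0 0 0 0 0 0 0"
}}

```text
t: 29.12
tcp_pos: [0.5499, 0.1793, 0.1999]
tool_rot: [0.707, 0.707, 0.0, 0.0]
force: [-0.4, 0.1, -0.2]
finger_gap: 0.499
gripper_force: 0.0
```

```bash
python3 - <<'E'
from h import *
import pickle
info(); s=snap('wrist','w10.png');pickle.dump(s,open('w10.pkl','wb'));blobs(s)
c=np.clip((s['image'][0:250]/255.)**.6*255,0,255).astype(np.uint8)
cv2.imwrite('pics/w10b.png',cv2.resize(c[:,:,::-1],(800,391)))
a=snap('scene'); blobs(a,.015,55,150)
E
```

```text
t 29.125 p [0.5499 0.1793 0.1999] yaw 89.94 tilt 0.0 F [-0.4  0.1 -0.2] gap 0.499 gf 0.0 q [ 0.12  0.46  1.55 -0.    1.13  0.12]
[243, 11, 81, 72, 2665] centroid [0.5782 0.2996] rect mm [578.9 299.1] [52.6 80.9] 62.5
[0, 239, 512, 145, 33578] centroid [ 0.5489 -0.0764] rect mm [543.  -45.6] [802.4 251.2] 0.0
[0, 0, 261, 69, 9162] centroid [-0.5071 -0.2168] rect mm [-435.7 -184.1] [1223.8  475.8] 59.8
[163, 0, 33, 12, 312] centroid [-0.4678  0.1322] rect mm [-461.8  129.4] [143.7  83.6] 61.4
[279, 0, 88, 78, 2809] centroid [0.0031 0.5827] rect mm [ -8.  629.5] [295.8 527.8] 78.1
[395, 5, 117, 84, 3856] centroid [0.3035 0.9784] rect mm [ 303.5 1000.3] [489.1 456.2] 37.0
[166, 42, 55, 61, 2235] centroid [-0.0199  0.009 ] rect mm [-38.9  25.8] [197.2 332.3] 68.0
[308, 71, 35, 59, 1181] centroid [0.3086 0.387 ] rect mm [310.3 385.5] [125.3 284.8] 55.8
[338, 153, 18, 23, 278] centroid [0.5856 0.293 ] rect mm [585.9 293.1] [52.8 86.8] 60.4
[215, 172, 24, 22, 263] centroid [ 0.4807 -0.0768] rect mm [478.1 -76.4] [54.5 73.4] 89.2
[471, 172, 18, 18, 152] centroid [0.8436 0.6385] rect mm [840.3 636.9] [59.6 56.6] 7.7
[449, 207, 63, 46, 856] centroid [0.9902 0.5235] rect mm [991.5 532.7] [ 61.9 271. ] 0.7
[163, 223, 25, 30, 381] centroid [ 0.5827 -0.2849] rect mm [ 582.  -284.8] [52.9 89.6] 89.9
[135, 235, 25, 31, 392] centroid [ 0.5833 -0.371 ] rect mm [ 582.6 -370.8] [52.1 89.4] 89.9
[264, 304, 94, 54, 1083] centroid [ 0.9776 -0.0858] rect mm [978.3 -75.9] [ 39.3 267.2] 1.6
[193, 351, 70, 33, 773] centroid [ 0.9752 -0.3014] rect mm [ 976.3 -310.4] [174.   32.6] 89.8
```

View pics/w10b.png

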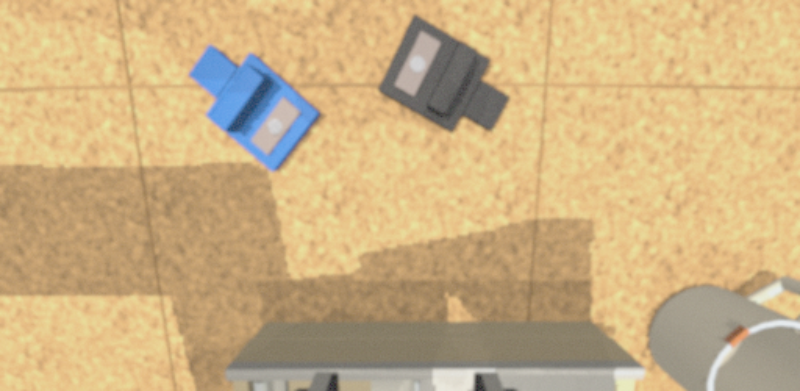

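The only black carrier here is at (445,75), nose toward lower right. The blue look-alike at (255,105) is left alone. B is confirmed.

```bash
python3 - <<'E'
from h import *
import pickle
s=pickle.load(open('w10.pkl','rb'));k=.64
A=np.array([onz(s,u*k,v*k,.014)[:2] for u,v in((416,16),(488,60),(453,132),(380,92),(508,97),(489,130))])
print(A.round(4)); c=A[:4].mean(0);n=A[4:].mean(0);d=n-c;print(c,n,np.hypot(*d),np.degrees(np.arctan2(d[1],d[0])))
for i,j in((0,1),(3,2)): e=A[j]-A[i];print(np.hypot(*e),np.degrees(np.arctan2(e[1],e[0])))
for i,j in((3,0),(2,1),(5,4)): e=A[j]-A[i];print(np.hypot(*e),np.degrees(np.arctan2(e[1],e[0]))-90)
print('origin',c+d/np.hypot(*d)*.012)
to(.579,.299,.08,62.5)
E
```

```text
[[0.5566 0.3409]
 [0.6059 0.314 ]
 [0.5833 0.2672]
 [0.532  0.2935]
 [0.6209 0.2905]
 [0.6087 0.2686]]
[0.56944762 0.3039094 ] [0.61480085 0.27953074] 0.05149013811870591 -28.259298942234675
0.05609537793535966 -28.62839781441565
0.057646571606537765 -27.20790001953064
0.05339675504712183 -27.49063675268973
0.05202187973644056 -25.770519245762756
0.025044403105427306 -29.134114849357026
origin [0.58001739 0.29822785]
to (0.579, 0.299, 0.08, 62.5) shift [119.4  29.1 119.9] turn [ 0.  -0.  27.5]
```

>>> {"fn": "move_arm", "kwargs": {
  "commands": "40 10 10 0 0 9 0;80 20 40 0 0 18 0;119 29.5 70 0 0 27.5 0;119 29.5 105 0 0 27.5 0;119 29.5 120 0 0 27.5 0"
}}

```text
t: 29.85
tcp_pos: [0.5776, 0.299, 0.0774]
tool_rot: [0.855, 0.519, -0.002, -0.0]
force: [-0.3, 0.4, 0.4]
finger_gap: 0.501
gripper_force: 0.0
```

>>> {"fn": "move_arm", "kwargs": {
  "commands": "0 0 0 0 0 0 0;0 0 40 0 0 0 0;0 0 70 0 0 0 0;0 0 90 0 0 0 0;0 0 95 0 0 0 0"
}}

```text
t: 30.48
tcp_pos: [0.5794, 0.2987, -0.0154]
tool_rot: [0.855, 0.519, -0.0, -0.0]
force: [-0.1, -0.3, 0.4]
finger_gap: 0.502
gripper_force: 0.0
```

```bash
python3 - <<'E'
from h import *
info(); to(.5795,.2985,-.021,62.5)
E
```

```text
t 30.475 p [ 0.5794  0.2987 -0.0154] yaw 62.48 tilt 0.02 F [-0.1 -0.3  0.4] gap 0.502 gf 0.0 q [0.3  0.84 1.49 0.   0.81 0.79]
to (0.5795, 0.2985, -0.021, 62.5) shift [-0.2  0.2  5.6] turn [-0.  0. -0.]
```

>>> {"fn": "move_arm", "kwargs": {
  "commands": "0 0 3 0 0 0 0;0 0 5.5 0 0 0 0;0 0 5.5 0 0 0 -1;0 0 5.5 0 0 0 -1;0 0 5.5 0 0 0 -1"
}}

```text
t: 31.1
tcp_pos: [0.5799, 0.2993, -0.0199]
tool_rot: [0.855, 0.519, 0.001, 0.0]
force: [-0.5, -0.6, 4.6]
finger_gap: 0.147
gripper_force: 79.6
```

>>> {"fn": "move_arm", "kwargs": {
  "commands": "0 0 5.5 0 0 0 -1;0 0 -10 0 0 0 -1;0 0 -50 0 0 0 -1;0 0 -100 0 0 0 -1;0 0 -145 0 0 0 -1"
}}

```text
t: 31.72
tcp_pos: [0.5789, 0.299, 0.1253]
tool_rot: [0.855, 0.519, -0.0, -0.0]
force: [0.7, 0.4, -2.4]
finger_gap: 0.144
gripper_force: 78.9
```

```bash
python3 - <<'E'
from h import *
info(); to(.5035,-.0085,.125); to(.5035,.066,.125)
E
```

```text
t 31.725 p [0.5789 0.299  0.1253] yaw 62.52 tilt 0.04 F [ 0.7  0.4 -2.4] gap 0.144 gf 78.91751289367676 q [0.31 0.64 1.43 0.   1.07 0.79]
to (0.5035, -0.0085, 0.125, 90) shift [-307.6   75.     0.4] turn [ -0.    0.  -27.5]
to (0.5035, 0.066, 0.125, 90) shift [-241.5   40.6    0.4] turn [ -0.    0.  -27.5]
```

>>> {"fn": "move_arm", "kwargs": {
  "commands": "-50 8 0 0 0 -9 -1;-105 17 0 0 0 -18 -1;-160 27 0 0 0 -27.5 -1;-210 36 0 0 0 -27.5 -1;-241.5 40.6 0 0 0 -27.5 -1"
}}

```text
t: 32.35
tcp_pos: [0.5025, 0.0642, 0.124]
tool_rot: [0.708, 0.707, -0.001, -0.0]
force: [1.1, 0.3, -1.0]
finger_gap: 0.146
gripper_force: 78.9
```

>>> {"fn": "move_arm", "kwargs": {
  "commands": "0 0 0 0 0 0 -1;0 0 25 0 0 0 -1;0 0 50 0 0 0 -1;0 0 69 0 0 0 -1;0 0 69 0 0 0 -1"
}}

```text
t: 32.98
tcp_pos: [0.5029, 0.0671, 0.0539]
tool_rot: [0.707, 0.708, -0.001, -0.001]
force: [0.4, -0.1, -1.5]
finger_gap: 0.147
gripper_force: 78.8
```

>>> {"fn": "move_arm", "kwargs": {
  "commands": "0 0 0 0 0 0 -1;0 0 0 0 0 0 -1;0 0 0 0 0 0 -1;0 0 0 0 0 0 -1;0 0 0 0 0 0 -1"
}}

```text
t: 33.6
tcp_pos: [0.5039, 0.0661, 0.0555]
tool_rot: [0.707, 0.707, 0.0, 0.0]
force: [0.5, -0.7, -1.3]
finger_gap: 0.15
gripper_force: 78.8
```

```bash
cat > edges.py <<'E'
from h import *
import pickle
info(); s9=pickle.load(open('w9.pkl','rb')); s=snap('wrist','w11.png'); pickle.dump(s,open('w11.pkl','wb'))
def cut(im,axis,i,a,b):
    g=im.max(2).astype(float); g=cv2.GaussianBlur(g,(0,0),.8)
    l=g[a:b,i-3:i+4].mean(1) if axis=='col' else g[i-3:i+4,a:b].mean(1 if axis=='col' else 0)
    return l
for n,x in(('w9',s9),('now',s)):
    im=x['image']
    for c in(200,225,285):
        l=cut(im,'col',c,180,222); print(n,'col',c,l.round().astype(int).tolist())
    l=cut(im,'col',315,205,245); print(n,'nose col315',l.round().astype(int).tolist())
    l=cut(im,'row',255,325,360); print(n,'nose row255',l.round().astype(int).tolist())
    l=cut(im,'row',225,165,195); print(n,'left row225',l.round().astype(int).tolist())
E
python3 edges.py
```

```text
t 33.6 p [0.5039 0.0661 0.0555] yaw 90.02 tilt 0.02 F [ 0.5 -0.7 -1.3] gap 0.15 gf 78.83839845657349 q [-0.09  0.6   1.84  0.    0.7  -0.09]
w9 col 200 [166, 166, 166, 166, 166, 165, 165, 165, 165, 165, 165, 165, 165, 160, 153, 147, 142, 129, 104, 71, 43, 30, 26, 26, 26, 26, 27, 29, 31, 31, 31, 31, 31, 31, 32, 32, 33, 32, 32, 32, 35, 44]
w9 col 225 [166, 166, 166, 166, 166, 166, 166, 166, 167, 166, 166, 166, 165, 161, 154, 148, 143, 130, 105, 71, 42, 27, 25, 25, 26, 28, 28, 29, 30, 30, 31, 31, 32, 33, 33, 32, 32, 32, 32, 32, 33, 36]
w9 col 285 [166, 166, 165, 166, 166, 166, 166, 167, 167, 166, 166, 166, 166, 166, 166, 166, 163, 150, 120, 80, 47, 30, 25, 25, 26, 27, 28, 30, 31, 32, 33, 34, 33, 32, 32, 32, 31, 32, 32, 32, 32, 33]
w9 nose col315 [166, 166, 166, 166, 166, 167, 166, 165, 162, 157, 153, 152, 151, 154, 162, 174, 179, 162, 121, 73, 40, 28, 27, 27, 26, 25, 27, 29, 30, 29, 31, 31, 31, 31, 32, 34, 37, 39, 40, 41]
w9 nose row255 [40, 40, 40, 42, 43, 42, 41, 41, 41, 41, 41, 42, 42, 48, 66, 94, 121, 134, 137, 138, 138, 140, 141, 141, 146, 158, 175, 189, 197, 198, 197, 195, 194, 19
[... 554 characters left out ...]
5 [165, 165, 164, 164, 164, 165, 165, 165, 164, 164, 165, 161, 148, 120, 81, 47, 30, 26, 25, 25, 25, 26, 29, 31, 32, 32, 32, 31, 31, 33, 32, 32, 32, 31, 31, 31, 32, 33, 32, 32, 32, 32]
now nose col315 [166, 166, 166, 165, 161, 156, 151, 150, 154, 162, 174, 179, 167, 134, 89, 50, 30, 25, 25, 24, 25, 25, 26, 29, 31, 31, 31, 31, 32, 33, 33, 32, 32, 31, 32, 35, 38, 40, 40, 41]
now nose row255 [41, 40, 40, 41, 42, 42, 42, 42, 41, 41, 42, 43, 43, 49, 68, 97, 123, 136, 139, 139, 145, 160, 178, 193, 201, 202, 199, 196, 195, 195, 195, 195, 194, 194, 191]
now left row225 [190, 185, 175, 160, 144, 134, 132, 133, 134, 133, 123, 101, 71, 46, 34, 31, 31, 32, 32, 32, 32, 31, 30, 30, 31, 31, 34, 46, 65, 83]
```

>>> {"fn": "move_arm", "kwargs": {
  "commands": "0.7 0.3 0 0 0 0 -1;0.7 0.3 10 0 0 0 -1;0.7 0.3 18 0 0 0 -1;0.7 0.3 23 0 0 0 -1;0.7 0.3 27 0 0 0 -1"
}}

```text
t: 34.28
tcp_pos: [0.5039, 0.0668, 0.0277]
tool_rot: [0.707, 0.707, -0.0, -0.0]
force: [0.1, -1.0, -2.1]
finger_gap: 0.145
gripper_force: 78.8
```

>>> {"fn": "move_arm", "kwargs": {
  "commands": "0 0 2 0 0 0 -1;0 0 4 0 0 0 -1;0 0 6 0 0 0 -1;0 0 8 0 0 0 -1;0 0 9 0 0 0 -1"
}}

```text
t: 34.9
tcp_pos: [0.5042, 0.0668, 0.0201]
tool_rot: [0.707, 0.707, 0.0, 0.0]
force: [-2.3, 0.1, 13.0]
finger_gap: 0.146
gripper_force: 80.6
```

>>> {"fn": "move_arm", "kwargs": {
  "commands": "0 0 -1 0 0 0 -0.3;0 0 -1 0 0 0 0;0 0 -1 0 0 0 0;0 0 -40 0 0 0 0;0 0 -100 0 0 0 0"
}}

```text
t: 35.52
tcp_pos: [0.5025, 0.0668, 0.1187]
tool_rot: [0.707, 0.707, -0.002, -0.002]
force: [0.4, 0.6, -0.2]
finger_gap: 0.5
gripper_force: 0.0
```

>>> {"fn": "move_arm", "kwargs": {
  "commands": "-20 0 -60 0 0 0 0;-45 0 -120 0 0 0 0;-80 0 -180 0 0 0 0;-80 0 -230 0 0 0 0;-80 0 -230 0 0 0 0"
}}

```text
t: 36.15
tcp_pos: [0.5071, -0.0145, 0.3545]
tool_rot: [0.707, 0.707, 0.003, 0.005]
force: [-0.5, 0.8, -0.0]
finger_gap: 0.499
gripper_force: 0.0
```

```bash
python3 - <<'E'
from h import *
import pickle
info(); s5=pickle.load(open('w5.pkl','rb')); s=snap('wrist','w12.png');pickle.dump(s,open('w12.pkl','wb'))
print('w5 seated ref');blobs(s5,.054); print('now');blobs(s,.054,75,500)
a=snap('scene','sc2.png');b=snap('side','sd2.png')
print('scene');blobs(a,.015,55,150)
print('side');blobs(b,.015,45,60)
E
```

```text
t 36.15 p [ 0.5071 -0.0145  0.3545] yaw 89.95 tilt 0.69 F [-0.5  0.8 -0. ] gap 0.499 gf 0.0 q [-0.25  0.2   1.5   0.    1.43 -0.25]
w5 seated ref
[0, 101, 20, 87, 1147] centroid [ 0.1249 -0.0059] rect mm [126.1 -11.5] [138.1  30.3] 76.3
[224, 127, 55, 36, 1411] centroid [ 0.5012 -0.0073] rect mm [503.   -7.8] [83.  53.7] 0.0
[226, 175, 52, 34, 1159] centroid [ 0.5029 -0.0806] rect mm [503.3 -83.3] [55.5 82.2] 90.0
[0, 239, 512, 145, 34855] centroid [ 0.5168 -0.3684] rect mm [ 512.1 -332.4] [ 331.8 1058.7] 89.7
now
[227, 72, 56, 38, 1342] centroid [0.503  0.0683] rect mm [503.2  67.1] [80.6 51.7] 0.0
[0, 98, 21, 89, 1241] centroid [ 0.123  -0.0054] rect mm [123.8 -12. ] [140.1  31.5] 76.2
[229, 172, 52, 35, 1183] centroid [ 0.5016 -0.0803] rect mm [502.7 -83.3] [56.9 81.6] 89.8
[0, 239, 512, 145, 36088] centroid [ 0.5139 -0.3711] rect mm [ 510.9 -337. ] [ 333.1 1060.7] 89.3
scene
[0, 0, 270, 104, 13768] centroid [-0.3328 -0.0895] rect mm [-351.8 -207.3] [1267.1  645.8] 59.9
[163, 0, 34, 12, 318] centroid [-0.4672  0.1319] rect mm [-461.2  130.6] [146.4  83.6] 61.4
[395, 5, 117, 84, 38
[... 760 characters left out ...]
 976.3 -305.5] [183.8  32.7] 89.8
side
[344, 0, 134, 233, 12550] centroid [-0.1615 -1.0856] rect mm [  -63.4 -1338.6] [2493.8  723.1] 76.5
[479, 14, 12, 71, 538] centroid [-0.5468 -1.5795] rect mm [ -569.7 -1663.3] [1087.5   53.5] 76.6
[476, 90, 11, 42, 259] centroid [-0.3663 -0.8776] rect mm [-366.1 -885.3] [411.2  35.9] 74.0
[478, 131, 26, 60, 403] centroid [-0.3237 -0.4749] rect mm [-333.2 -494.6] [460.5  29.3] 64.9
[472, 137, 8, 36, 213] centroid [-0.2692 -0.5062] rect mm [-272.  -513.8] [265.1  25.6] 75.9
[465, 178, 12, 43, 204] centroid [-0.1952 -0.2239] rect mm [-195.8 -227.2] [253.5  21.1] 73.7
[418, 226, 39, 28, 776] centroid [-0.0401  0.0029] rect mm [-39.2  -0.2] [131.4 121.3] 8.1
```

Both carriers are seated (rects match the seated reference) and the tray carriers are flat. Now the door.

```bash
python3 - <<'E'
from h import *
info();to(.579,-.0105,.068)
E
```

```text
t 36.3 p [ 0.5031 -0.0128  0.3481] yaw 90.02 tilt 0.15 F [ 0.   0.  -0.7] gap 0.499 gf 0.0 q [-0.25  0.21  1.51  0.    1.43 -0.25]
to (0.579, -0.0105, 0.068, 90) shift [  2.1  76.6 279.9] turn [-0.1 -0.   0. ]
```

>>> {"fn": "move_arm", "kwargs": {
  "commands": "1 20 40 0 0 0 0;2 45 85 0 0 0 0;2 70 130 0 0 0 0;2 75.5 175 0 0 0 0;2 75.5 210 0 0 0 0"
}}

```text
t: 36.92
tcp_pos: [0.5773, -0.0102, 0.1347]
tool_rot: [0.707, 0.707, -0.002, -0.003]
force: [-0.3, -0.4, 0.2]
finger_gap: 0.5
gripper_force: 0.0
```

>>> {"fn": "move_arm", "kwargs": {
  "commands": "0 0 0 0 0 0 0;0 0 30 0 0 0 0;0 0 55 0 0 0 0;0 0 65 0 0 0 0;0 0 69 0 0 0 0"
}}

```text
t: 37.55
tcp_pos: [0.58, -0.0111, 0.0707]
tool_rot: [0.707, 0.707, 0.0, 0.0]
force: [-1.1, 0.9, -0.8]
finger_gap: 0.503
gripper_force: 0.0
```

>>> {"fn": "move_arm", "kwargs": {
  "commands": "0 0 0 0 0 0 0;0 0 0 0 0 0 -1;0 0 0 0 0 0 -1;0 0 0 0 0 0 -1;0 0 0 0 0 0 -1",
  "grip_force": 50
}}

```text
t: 38.17
tcp_pos: [0.5788, -0.0112, 0.0713]
tool_rot: [0.707, 0.707, -0.001, -0.0]
force: [-2.0, -0.4, 5.4]
finger_gap: 0.123
gripper_force: 51.5
```

>>> {"fn": "move_arm", "kwargs": {
  "commands": "0 2 0 0 0 0 -1;0 4 0 0 0 0 -1;0 5 0 0 0 0 -1;0 6 0 0 0 0 -1;0 7 0 0 0 0 -1"
}}

```text
t: 38.8
tcp_pos: [0.5783, -0.0112, 0.0712]
tool_rot: [0.706, 0.708, -0.006, -0.006]
force: [-16.6, -3.3, 17.5]
finger_gap: 0.123
gripper_force: 52.9
```

The open stop is confirmed: the door didn't move with 16 N against it. Closing.

>>> {"fn": "move_arm", "kwargs": {
  "commands": "0 -8 0 0 0 0 -1;0 -30 0 0 0 0 -1;0 -58 0 0 0 0 -1;0 -85 0 0 0 0 -1;0 -108 0 0 0 0 -1"
}}

```text
t: 39.42
tcp_pos: [0.4813, -0.0115, 0.0713]
tool_rot: [0.707, 0.707, 0.002, 0.003]
force: [3.0, 0.9, -0.7]
finger_gap: 0.124
gripper_force: 50.8
```

>>> {"fn": "move_arm", "kwargs": {
  "commands": "0 -8 0 0 0 0 -1;0 -14 0 0 0 0 -1;0 -19 0 0 0 0 -1;0 -23 0 0 0 0 -1;0 -27 0 0 0 0 -1"
}}

```text
t: 40.05
tcp_pos: [0.4543, -0.0116, 0.0712]
tool_rot: [0.707, 0.707, 0.002, 0.002]
force: [2.9, 1.0, 7.7]
finger_gap: 0.118
gripper_force: 51.8
```

>>> {"fn": "move_arm", "kwargs": {
  "commands": "0 -2 0 0 0 0 -1;0 -3 0 0 0 0 -1;0 -4 0 0 0 0 -1;0 -5 0 0 0 0 -1;0 -5 0 0 0 0 -1"
}}

```text
t: 40.67
tcp_pos: [0.4543, -0.0116, 0.0713]
tool_rot: [0.708, 0.707, 0.005, 0.006]
force: [11.2, 6.6, -0.5]
finger_gap: 0.121
gripper_force: 50.7
```

>>> {"fn": "move_arm", "kwargs": {
  "commands": "0 0 0 0 0 0 0;0 0 0 0 0 0 0;0 3 0 0 0 0 0;0 4 -40 0 0 0 0;0 4 -100 0 0 0 0"
}}

```text
t: 41.3
tcp_pos: [0.449, -0.011, 0.1699]
tool_rot: [0.707, 0.707, -0.002, -0.003]
force: [1.5, -0.2, -0.5]
finger_gap: 0.497
gripper_force: 0.0
```

>>> {"fn": "move_arm", "kwargs": {
  "commands": "0 0 -60 0 0 0 0;0 0 -120 0 0 0 0;0 0 -180 0 0 0 0;0 0 -180 0 0 0 0;0 0 -180 0 0 0 0"
}}

```text
t: 41.92
tcp_pos: [0.4497, -0.011, 0.3496]
tool_rot: [0.707, 0.707, -0.0, -0.001]
force: [-0.1, 0.2, -0.3]
finger_gap: 0.499
gripper_force: 0.0
```

```bash
python3 - <<'E'
from h import *
info(); s=snap('wrist','w13.png'); g=s['image'].mean(2)
for y in(.02,.0,-.02):
    u,v=proj(s,(.456,y,.118)); v=int(v); r=g[v-1:v+2].mean(0)
    us=np.arange(int(u)-15,int(u)+16); print(y,[(round(onz(s,q,v,.118)[0],4),int(r[q])) for q in us if r[q]<r[us].mean()-12])
# door far edge steel/cream boundary
for y in(.08,-.08):
    u,v=proj(s,(.56,y,.088));v=int(v);row=s['image'][v-1:v+2].mean(0);sat=row[:,0]-row[:,2]
    us=np.arange(int(u)-30,int(u)+31);d=np.abs(np.diff(sat[us]));j=us[d.argmax()];print('door far edge',onz(s,j+.5,v,.088).round(4))
def cen(s,lo,hi,z):
    m=cv2.inRange(cv2.cvtColor(s['image'],cv2.COLOR_RGB2HSV),lo,hi);n,l,q,c=cv2.connectedComponentsWithStats(m)
    return [(q[i,4],onz(s,*c[i],z)[:2].round(3)) for i in range(1,n) if q[i,4]>80]
import pickle
a0=pickle.load(open('s0.pkl','rb'))[0];a=snap('scene','sc3.png')
d=np.abs(a['image'].astype(int)-a0['image']).max(2)
for n,(u,v,r) in dict(mug=(530,365,25),mouse=(143,318,25),tin=(405,425,20),puller=(550,182,22),blue=(501,212,15),red=(603,247,20)).items():
    u,v=int(u*.64),int(v*.64);p=d[v-r//2:v+r//2,u-r//2:u+r//2];print(n,'mean diff',p.mean().round(1),'frac>60',(p>60).mean().round(2))
E
```

```text
t 41.925 p [ 0.4497 -0.011   0.3496] yaw 90.01 tilt 0.1 F [-0.1  0.2 -0.3] gap 0.499 gf 0.0 q [-0.27  0.12  1.62 -0.    1.41 -0.27]
0.02 [(np.float64(0.4458), 95), (np.float64(0.4471), 86), (np.float64(0.4484), 96)]
0.0 [(np.float64(0.4458), 97), (np.float64(0.4471), 90), (np.float64(0.4485), 97)]
-0.02 [(np.float64(0.4458), 96), (np.float64(0.4471), 92)]
door far edge [0.5626 0.0802 0.088 ]
door far edge [ 0.5634 -0.0787  0.088 ]
mug mean diff 1.4 frac>60 0.0
mouse mean diff 13.8 frac>60 0.0
tin mean diff 1.7 frac>60 0.0
puller mean diff 2.0 frac>60 0.0
blue mean diff 9.6 frac>60 0.0
red mean diff 2.0 frac>60 0.0
```

```bash
python3 -c "
from station import ticket
print(ticket.sign_off())"
```

```text
the job is handed in; nothing more can be done
None
```

The changeover is done and handed in: both finished carriers lie flat, rib up, in the grey tray, both waiting carriers are seated in the chamber, the door is shut against its stop, and the mug, mouse, tin and fuse puller were left in place.

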